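# Lift the hot tin lid with the lid lifter

### The arm

A 6-joint arm with a two-finger parallel gripper is mounted at the origin on the work surface. World frame = base frame: x ahead of the robot, y to its left, z up, the work surface at z = 0. Lengths are in m, angles in rad, forces in N, time in s.
With the tool pointing down it reaches from about 0.3 to 0.875 m from the base axis. Payload 4.2 kg.
Tool frame: the origin (TCP) lies at the very end of the fingers, on their centre line; the grasp point (between the pads) lies 19 mm behind it; z points along the fingers, y is the direction in which the jaws open and shut (so a half turn about z gives the same grasp; the last joint's range is limited). The gripper opens to 85 mm and grips with 20 to 120 N. Pads are 22 mm wide; open, the fingers measure 114 mm over their backs; the gripper's body (76 mm by 85 mm) begins 54 mm behind the grasp point. The pads swing forward as they close: fully open they stand 13 mm farther back than shut.
Start: joints at [-1.344, 0.32, 1.565, -0, 1.257, -0.02], TCP at [0.14, -0.558, 0.231] pointing down, gripper open.
Joint ranges: [-3.11, 3.11], [-0.84, 2.01], [0.21, 2.61], [-1.34, 4.49], [0.05, 2.63], [-2.56, 2.56]. Speed limits (rad/s): [2.57, 2.57, 3.14, 3.14, 3.14, 3.14].

### API

Orientations are given as a unit quaternion [x, y, z, w].
In Python, from station import readout, imaging, close_job gives the robot as it stands.
- The arm moves only by the tool apply_moves, never from a script. Its argument "rows" is one flat list of numbers, 5 for each row, row after row: the shift along the tool's x, y, z in units of 40 mm (1.0 is 40 mm), then the turn about the tool's z in units of 5 degrees (1.0 is 5 degrees), then the opening, from 0 (shut) to 1 (fully open). A call has 1 to 8 rows; each row is the pose to reach, as a shift and turn from the pose measured when the call began, along the tool's axes at that moment; what a row does not reach only later rows make up. A row lasts 1/10 s, in which the tool goes at most 50 mm and 8.59 degrees, less where a joint would pass 70% of its speed; a pose out of reach is approached as far as the arm can. A call with a gripper value outside its range is refused whole. The fingers move at their own pace and stop on an object; "squeeze" is the grip in N (left out, the last holds). Time passes only in rows, so rows that repeat a pose let the fingers close. It gives the time, the measured TCP pose, the force and the opening at its end, in the units of the state.
- readout.read_state(): the state, without advancing time (a new reading comes with each control period).
- imaging.get_image(name): name is "scene" or "top" or "wrist"; returns the picture (384x512x3 uint8, blue, green, red); there is no depth.
- imaging.calibration(name): a dict with "vertical_fov" (degrees; the focal length in pixels is half the picture's height over the tangent of half this angle, whatever the lens; pixels are square), "cx", "cy" (the principal point, pixels), "rvec" (rotation vector, rad) and "tvec" (3), from world to camera coordinates, as OpenCV has them. Camera axes: x right, y down, z forward; pixel columns grow to the right and rows downward; lengths in m; the calibration is good to about 2 mm. A picture is of the moment at which its call begins: read the wrist's pose just before it. calibration takes no time and is no camera call; for the wrist camera it gives the pose at the moment of the call.
- close_job(): hands the job in, once; it reports no verdict.
The state is a dict: "t": time; "qpos": joint angles; "qd": joint speeds; "joint_efforts": joint torques, N m; "ee_pos": TCP position; "tcp_rot": TCP orientation; "contact_force": force on the tool from outside, world axes, zero at the start; "torque": the same for the moment, N m; "grip_width": opening from 0.0 (shut) to 1.0 (fully open).
Only numpy, scipy, OpenCV 4.12 (cv2) and the standard library are available. Lean on these libraries where they do the work, as an engineer would, in place of code of your own. Each camera call takes 0.05 s, during which the arm holds its last target.

### The job

The lid of the steel tin under the sink is still hot from being boiled clean: take the lid lifter by its blue handle, hook its fork under the lid's loop and lift the lid off level, without the gripper or arm touching the lid. Still on the fork, lower it gently until it lies flat with its whole rim over the round cork mat. Then draw the fork out and stand the lifter upright on the bare white board again, leaving the tin and the other things on the turntable where they are.

Things in the scene. Friction and masses are not known exactly. Their poses are not given: they have to be found in the camera images.
- lifter_grip (a point): Grasp point on the axis of the lid lifter's upright blue handle, 85 mm above the lifter's underside. Handle: rectangular, 18 mm along the lifter's x, 24 mm along its y, from 8 to 118 mm above the underside. The lifter (0.18 kg, one rigid piece) starts standing upright on the white board on its own flat foot. Axes as lifter.
- lifter: Lid lifter; origin on its underside below the handle's axis, z up, x the way the fork points (at the start away from the robot within 0.6 rad). Steel foot plate 8 mm thick, x -40 to +12 mm, 40 mm wide. Two round prongs 8 mm thick at y = -16 and +16 mm run forward, dip to a saddle at x = 34 mm (top face 8 mm above the underside), then rise to tips ending at x = 60 mm, 20 mm above the underside.
- lifter_seat (a point): On the lifter, midway between the prongs: where the middle of the lid's loop bar lies when it hangs in the saddle; at x = 34, y = 0, z = 12 mm in the lifter's frame.
- lid: Round loose steel lid, 0.11 to 0.22 kg; origin at its underside's centre, z up. Plug 82 mm wide, 5 mm deep, under a 104 mm rim disc; flat top at z = 10 mm. On top a dark loop: 8 mm posts at y = -34 and +34 mm and an 8 mm bar along y. The window under the bar opens to +x and -x (either side serves): 60 mm wide, z 10 to 44 mm. It swings about the bar when hung. Start yaw within 0.9 rad of 0.
- lid_loop (a point): Middle of the lid's loop bar, on the bar's axis: 48 mm above the lid's underside. Axes as lid.
- tin: Open round steel tin under the lid, loose on the grey turntable, 100 mm outside diameter, 4 mm wall, 65 mm high, 0.5 kg; origin at the centre of its underside. The lid's rim rests on the tin's rim, its plug 5 mm inside with 5 mm play all round.
- mat: Round cork mat, fixed on the white board, 170 mm diameter, 6 mm thick; origin at the centre of its underside. Mat and lifter may start in either order on the robot's right.
- board: White melamine board, fixed, 560 mm (x) by 1000 mm (y), 12 mm thick, its top 12 mm above the work surface; origin at the centre of its underside. Clear room for the lifter is where it stood at the start.
- turntable: Grey round turntable, 300 mm diameter, top 20 mm above the board; origin at the centre of its underside. Locked: it does not turn.
- spray: Green spray bottle, empty and light, about 66 mm diameter, 201 mm high; bystander on the turntable, on the far side from the tin. Origin at the centre of its underside.
- jar: Clear glass jar, 66 mm diameter, 95 mm high; bystander on the turntable. Origin at the centre of its underside.
- brush: Yellow scrub brush lying bristles down, 105 by 42 mm, 45 mm high; bystander on the turntable. Origin at the centre of its underside.
Not all that is in view belongs to the job. Leave any orange or pink look-alike of the lid alone.

How it is judged:
On the way, in this order (a step that is already met when the one before it is completed fails the run):
1. the lid hangs on the lifter, clear above the tin and level within 0.3 rad (z of lid in the frame of tin above 0.08 m and contact force between lifter and lid above 0.4 N and distance between lid_loop and lifter_seat below 0.025 m and angle between lid's own z axis and vertical below 0.3 rad), for 0.2 s.
2. the lid has been lowered onto the cork mat, flat, with the fork still in its loop (horizontal distance between lid and mat below 0.033 m and z of lid in the frame of mat between 0.002 and 0.01 m and angle between lid's own z axis and vertical below 0.06 rad and contact force between lid and mat above 0.3 N and distance between lid_loop and lifter_seat below 0.035 m and linear speed of lid below 0.05 m/s), for 0.1 s.
At the end, for the whole second after the job is handed in: The lid lies flat (within 0.06 rad) and still on the cork mat, its centre within 33 mm of the mat's centre so that its whole rim is over the mat; the lifter stands still and upright (within 0.1 rad) with its foot on the bare white board (height within 4 mm), not touching the lid (horizontal distance between lid and mat below 0.033 m and z of lid in the frame of mat between 0.002 and 0.01 m and angle between lid's own z axis and vertical below 0.06 rad and linear speed of each of lid, lifter below 0.02 m/s and contact force between lifter and lid below 0.05 N and angle between lifter's own z axis and vertical below 0.1 rad and z of lifter in the frame of board between 0.008 and 0.016 m).
It fails at once if the gripper or arm touches the hot lid (contact force between any of the fingers, the arm and lid above 0.3 N).
It fails at once if the lid tips more than 0.45 rad (26 degrees) off level (angle between lid's own z axis and vertical above 0.45 rad).
It fails at once if the tin is shoved more than 40 mm or tipped more than 0.3 rad (distance of tin from where it was at the start of the episode above 0.04 m or angle between tin's own z axis and vertical above 0.3 rad).
It fails at once if the spray bottle, jar or brush is shoved more than 30 mm or tipped more than 0.3 rad (distance of any of spray, jar, brush from where it was at the start of the episode above 0.03 m or angle between any of spray, jar, brush's own z axis and vertical above 0.3 rad).
It fails at once if the lid is banged or pressed onto the mat with more than 25 N (contact force between lid and mat above 25 N).
It also fails if it takes over 72 s, if anything falls off the work surface, if the arm or the gripper's body presses on something with over 40 N, if the wrist force passes 120 N, or if a joint passes its speed limit or range.

## Working session

There is one attempt and no reset: what is moved stays moved. The work goes in short steps, Python scripts to look and compute and a tool call to move; the robot and the scene stay as the last step left them, time stands still between calls to the robot, and variables do not carry over. Pictures are saved under pics/ and viewed, and the job is handed in when it is done.

Besides the shell and the picture viewer there is one more tool, called after "Request:" by a JSON object that holds its "fn" and its "kwargs". apply_moves: Moves the arm, as the interface text tells. Its arguments: {"type":"object","properties":{"rows":{"type":"array"},"squeeze":{"type":"number"}},"required":["rows"]}

```bash
mkdir -p pics; ls
python3 - <<'E'
from station import readout, imaging
import cv2
print(readout.read_state())
for n in ["scene","top","wrist"]:
    c=imaging.calibration(n); print(n,c)
    cv2.imwrite(f"pics/{n}0.png",imaging.get_image(n))
E
```

```text
pics
{'t': 0.0, 'qpos': array([-1.34399130e+00,  3.20328003e-01,  1.56568946e+00,  4.04598725e-05,
        1.25744631e+00, -2.00207671e-02]), 'qd': array([-9.53988993e-05,  1.08193534e-04, -2.58893843e-04,  5.30772103e-04,
       -9.04808044e-04, -1.92168086e-04]), 'joint_efforts': array([ 1.11251025e-03, -4.15518951e+01, -2.34158903e+01,  2.36749693e-04,
        8.13629682e-03,  6.57354789e-06]), 'ee_pos': array([ 0.14037793, -0.55709105,  0.2304575 ]), 'tcp_rot': array([ 9.92394625e-01,  1.23093595e-01, -7.74212616e-05, -9.32551960e-04]), 'contact_force': array([ 0.1481585 , -0.4168784 ,  0.22832109]), 'torque': array([-0.0255058 ,  0.01792552,  0.01658549]), 'grip_width': 1.0008661760075952}
scene {'vertical_fov': 47.62438978651983, 'cx': 258.894698186516, 'cy': 186.89775774708585, 'rvec': array([ 1.9041154 ,  1.52025106, -0.67289184]), 'tvec': array([-0.20910405, -0.19846865,  1.60072197])}
top {'vertical_fov': 42.775972957420905, 'cx': 260.06165027368957, 'cy': 190.22769877955352, 'rvec': array([ 2.10371078, -2.14256561,  0.2183355 ]), 'tvec': array([0.0976328 , 0.45556161, 1.45854782])}
wrist {'vertical_fov': 58.95402318509515, 'cx': 258.5330923155477, 'cy': 196.27113072257941, 'rvec': array([-2.3016792 ,  1.79227253,  0.24948249]), 'tvec': array([-0.57407449, -0.03531644,  0.37896765])}
```

View pics/scene0.png

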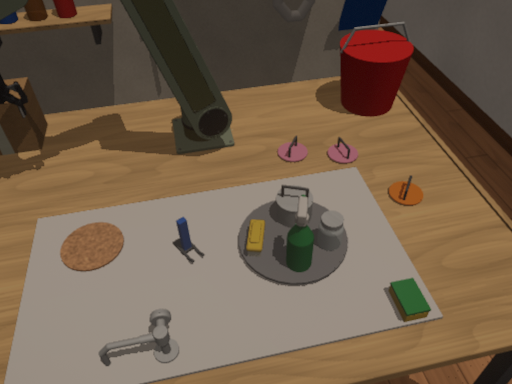

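View pics/top0.png

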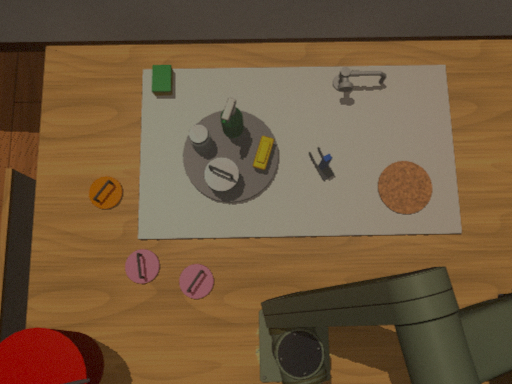

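View pics/wrist0.png

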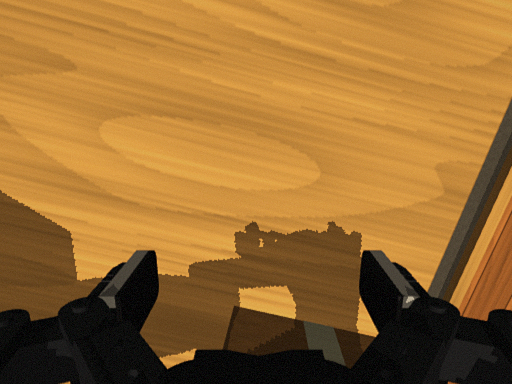

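```bash
cat > h.py <<'E'
import numpy as np, cv2
from station import readout, imaging
from scipy.spatial.transform import Rotation as R
def cam(n,c=None):
    c=c or imaging.calibration(n); f=192/np.tan(np.radians(c["vertical_fov"])/2)
    K=np.array([[f,0,c["cx"]],[0,f,c["cy"]],[0,0,1]]); Rm=cv2.Rodrigues(np.array(c["rvec"]))[0]; t=np.array(c["tvec"])
    return K,Rm,t
def ray(C,uv):
    K,Rm,t=C; d=Rm.T@np.linalg.solve(K,[uv[0],uv[1],1.]); return -Rm.T@t,d/np.linalg.norm(d)
def onz(C,uv,z):
    o,d=ray(C,uv); return o+d*(z-o[2])/d[2]
def proj(C,p):
    K,Rm,t=C; q=K@(Rm@np.array(p,float)+t); return q[:2]/q[2]
def tri(Cs,uvs):
    A=np.zeros((3,3));b=np.zeros(3);rs=[ray(C,u) for C,u in zip(Cs,uvs)]
    for o,d in rs:
        P=np.eye(3)-np.outer(d,d);A+=P;b+=P@o
    x=np.linalg.solve(A,b); return x,[np.linalg.norm((np.eye(3)-np.outer(d,d))@(x-o)) for o,d in rs]
def shot(n,name):
    s=readout.read_state(); c=imaging.calibration(n); im=imaging.get_image(n); cv2.imwrite(f"pics/{name}.png",im); return im,cam(n,c),s
def crop(im,x0,y0,x1,y1,k,name): cv2.imwrite(f"pics/{name}.png",cv2.resize(im[y0:y1,x0:x1],None,fx=k,fy=k,interpolation=cv2.INTER_CUBIC))
E
python3 - <<'E'
from h import *
for n in ["scene","top"]:
    im=cv2.imread(f"pics/{n}0.png");C=cam(n);hsv=cv2.cvtColor(im,cv2.COLOR_BGR2HSV)
    m=cv2.inRange(hsv,(105,120,40),(130,255,255)); k,l,st,ce=cv2.connectedComponentsWithStats(m)
    for i in range(1,k):
        if st[i,4]>15: print(n,'blue',st[i],ce[i],onz(C,ce[i],0.12))
    print(n,'base',proj(C,[0,0,0]))
    if n=='top': mc=[300,100]
    # mat: brownish-red within board
    m=cv2.inRange(hsv,(3,80,60),(18,255,255))
    cv2.imwrite(f"pics/m_{n}.png",m)
a=cv2.imread("pics/top0.png");b=cv2.imread("pics/scene0.png")
A=cv2.resize(a[130:230,170:300],None,fx=5,fy=5,interpolation=cv2.INTER_CUBIC); cv2.imwrite("pics/ct1.png",A)
crop(a,290,130,450,230,5,"ct2"); crop(b,230,160,370,290,5,"cs1"); crop(b,40,190,220,290,4,"cs2")
E
```

```text
scene blue [339   0  48  30 876] [360.56392694  13.4783105 ] [-0.60201008  0.8425119   0.12      ]
scene blue [  0  13  18  11 115] [ 9.2173913  18.73043478] [-0.97503676 -0.80209678  0.12      ]
scene blue [177 218   9   7  38] [180.86842105 220.71052632] [ 0.53108176 -0.10659281  0.12      ]
scene base [202.06084172 132.95457051]
top blue [324 155   7   6  28] [326.92857143 157.35714286] [ 0.53768409 -0.10896964  0.12      ]
top base [292.87676298 343.34535274]
```

View pics/ct1.png

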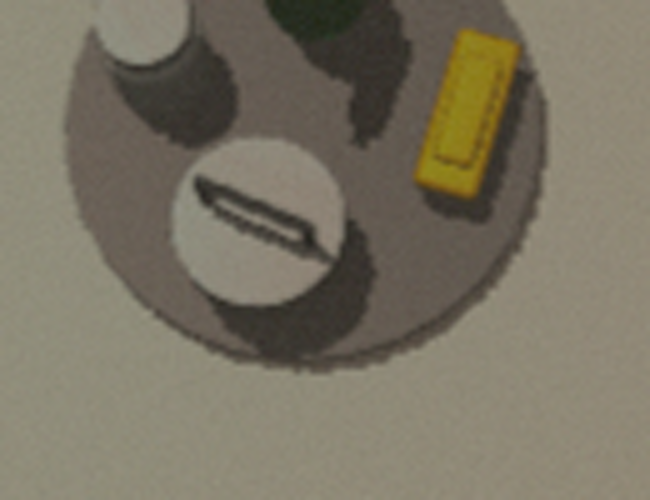

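View pics/ct2.png

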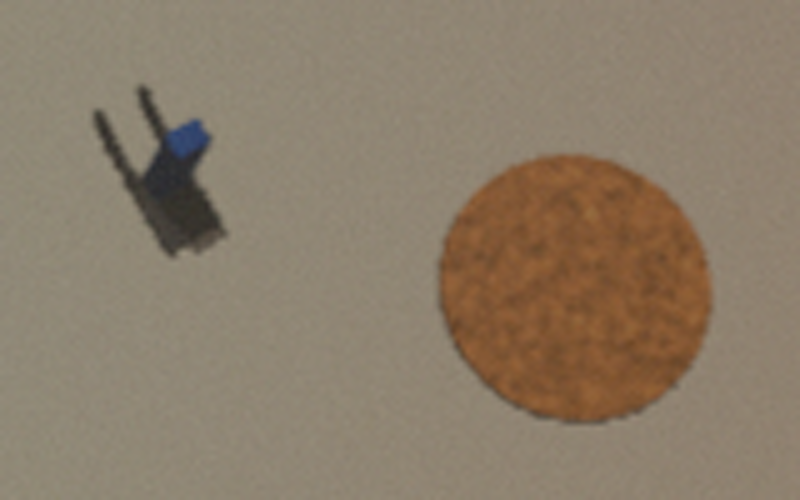

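View pics/cs1.png

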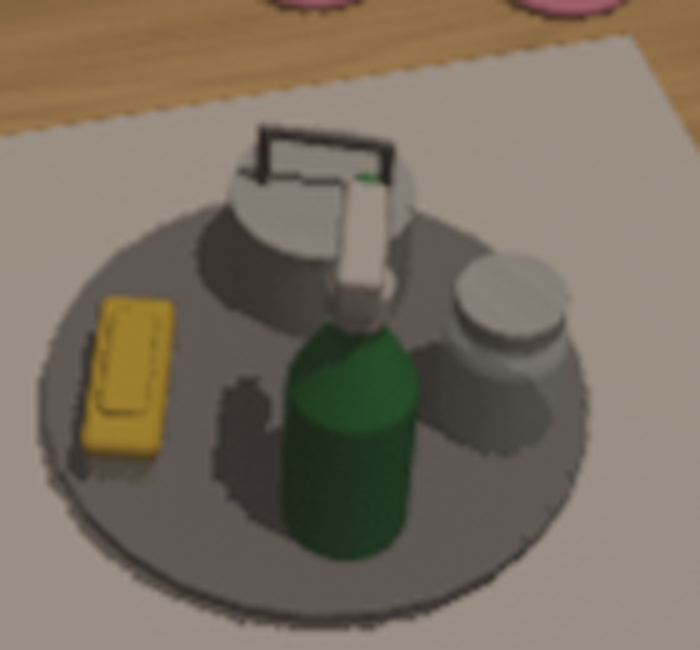

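View pics/cs2.png

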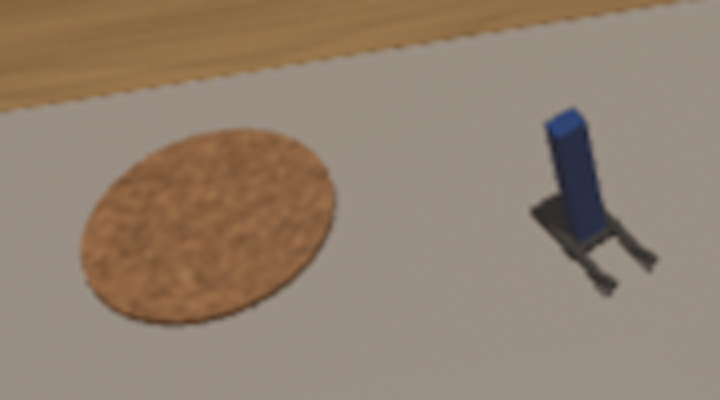

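Lid candidates in the top view: a steel lid on the tin at (222,176), an orange one at (106,193) and pink ones at (142,267) and (196,282). The steel one is meant because it sits on the tin on the turntable with a dark loop, and the enlarged crop confirms it. The lifter stands at top (325,160) with its fork pointing up-left. The mat is at (405,187).

Run:
```python
from h import *
Cs,Ct=cam("scene"),cam("top")
print('handle top',tri([Cs,Ct],[(180.9,220.7),(327,157.4)]))
# mat contour
for n,box,C in [("top",(370,150,440,220),Ct),("scene",(55,215,130,275),Cs)]:
    im=cv2.imread(f"pics/{n}0.png");x0,y0,x1,y1=box
    m=cv2.inRange(cv2.cvtColor(im[y0:y1,x0:x1],cv2.COLOR_BGR2HSV),(0,95,30),(25,255,255))
    c=max(cv2.findContours(m,0,1)[0],key=cv2.contourArea); e=cv2.fitEllipse(c)
    P=np.array([onz(C,(u+x0,v+y0),.018)[:2] for u,v in c[:,0]])
    A=np.c_[2*P,np.ones(len(P))];s=np.linalg.lstsq(A,(P**2).sum(1),rcond=None)[0]
    print(n,'mat',s[:2],np.sqrt(s[2]+s[0]**2+s[1]**2)*2,len(P))
# lid bar ends
tp=[(170+200/5,130+180/5),(170+312/5,130+237/5)]
sc=[(230+262/5,160+130/5),(230+390/5,160+145/5)]
L=tri([Cs,Ct],[sc[0],tp[1]]),tri([Cs,Ct],[sc[1],tp[0]])
print('bar',L)
# fork
tips_t=[(290+97/5,130+112/5),(290+142/5,130+88/5)]
print('tips',[onz(Ct,t,.03) for t in tips_t], [onz(Cs,t,.03) for t in [(40+607/4,190+288/4),(40+652/4,190+264/4)]])
print('foot back', [onz(Ct,t,.016) for t in [(290+175/5,130+255/5),(290+222/5,130+235/5)]])
```

```text
handle top (array([ 0.53610801, -0.10723563,  0.12559533]), [np.float64(0.0010664521395993209), np.float64(0.0010664521395993161)])
top mat [ 0.46548988 -0.36385866] 0.16729674585849347 150
scene mat [ 0.46971682 -0.36095444] 0.16694142775556 157
bar ((array([0.47955561, 0.17349355, 0.1340586 ]), [np.float64(0.003953489744951634), np.float64(0.003953489744951568)]), (array([0.51308568, 0.23682242, 0.13987584]), [np.float64(0.0030599632568641478), np.float64(0.003059963256864157)]))
tips [array([ 0.57864287, -0.06838333,  0.03      ]), array([ 0.59381967, -0.09737971,  0.03      ])] [array([ 0.59930085, -0.0967254 ,  0.03      ]), array([ 0.58650141, -0.0655199 ,  0.03      ])]
foot back [array([ 0.48880612, -0.11544704,  0.016     ]), array([ 0.50115562, -0.14561365,  0.016     ])]
```

```bash
cat >> h.py <<'E'
def plan(p,a=None):
    s=readout.read_state(); Rm=R.from_quat(s["tcp_rot"]).as_matrix(); d=Rm.T@(np.array(p)-s["ee_pos"])/.04
    a0=np.arctan2(Rm[1,0],Rm[0,0]); da=0 if a is None else (a-a0+np.pi)%(2*np.pi)-np.pi
    print("t",round(s["t"],2),"pos",s["ee_pos"].round(4),"ang",round(a0,4),"tilt",Rm[:,2].round(4),"F",s["contact_force"].round(2),"g",round(s["grip_width"],3))
    print("units",d.round(3),"turn",round(-np.degrees(da)/5,3),"dist",round(np.linalg.norm(d)*40,1))
E
python3 - <<'E'
from h import *
C=cam("wrist");s=readout.read_state();Rm=R.from_quat(s["tcp_rot"]).as_matrix()
o=-C[1].T@C[2]; print('cam in tool',Rm.T@(o-s["ee_pos"]), 'axes', Rm.T@C[1].T)
plan([.53,-.11,.25],2.048)
E
```

```text
cam in tool [ 0.06853056  0.00019513 -0.14236823] axes [[ 4.24111592e-04 -9.62886718e-01 -2.69905518e-01]
 [ 9.99999348e-01  6.94425963e-04 -9.06028976e-04]
 [ 1.05983267e-03 -2.69904958e-01  9.62886385e-01]]
t 0.15 pos [ 0.1404 -0.5573  0.2307] ang 0.2468 tilt [-3.0e-04  1.2e-03 -1.0e+00] F [ 0.06 -0.4  -0.12] g 0.998
units [12.177 -8.464 -0.472] turn -20.64 dist 593.5
```

Request:
{"fn": "apply_moves", "kwargs": {"rows": [0.76,-0.53,-0.03,-1.3,1,1.52,-1.06,-0.06,-2.6,1,2.28,-1.59,-0.09,-3.9,1,3.04,-2.12,-0.12,-5.2,1,3.8,-2.65,-0.15,-6.5,1,4.56,-3.18,-0.2,-7.8,1,5.3,-3.7,-0.25,-9,1,6.1,-4.2,-0.3,-10.3,1]}}

```text
t: 0.95
ee_pos: [0.3364, -0.3333, 0.2429]
tcp_rot: [0.839, 0.544, 0.0, -0.001]
contact_force: [0.3, -0.7, 0.2]
grip_width: 1.0
```

```bash
python3 -c "
from h import *
plan([.53,-.11,.25],2.048)"
```

```text
t 0.95 pos [ 0.3364 -0.3333  0.2429] ang 1.1499 tilt [-6.0e-04  1.5e-03 -1.0e+00] F [ 0.3  -0.74  0.19] g 1.0
units [ 7.073  2.135 -0.173] turn -10.292 dist 295.6
```

Request:
{"fn": "apply_moves", "kwargs": {"rows": [0.9,0.27,-0.03,-1.3,1,1.8,0.54,-0.05,-2.6,1,2.7,0.81,-0.07,-3.9,1,3.6,1.08,-0.1,-5.2,1,4.5,1.35,-0.12,-6.5,1,5.4,1.62,-0.15,-7.8,1,6.3,1.9,-0.16,-9.1,1,7.07,2.13,-0.17,-10.3,1]}}

```text
t: 1.75
ee_pos: [0.5307, -0.1084, 0.2496]
tcp_rot: [0.517, 0.856, 0.0, -0.001]
contact_force: [-0.0, -0.3, -0.4]
grip_width: 0.998
```

```bash
python3 -c "
from h import *
plan([.53,-.11,.25],2.048)
im,C,s=shot('wrist','w1')
print(s['qd'].round(3)); print(proj(C,[.536,-.108,.13]),proj(C,[.589,-.082,.03]))"
```

```text
t 1.75 pos [ 0.5307 -0.1084  0.2496] ang 2.0539 tilt [-9.0e-04  1.7e-03 -1.0e+00] F [-0.04 -0.29 -0.44] g 0.998
units [-0.027 -0.034 -0.01 ] turn 0.068 dist 1.8
[ 0.529  0.234 -0.329 -0.011  0.096 -0.505]
[264.38692919 192.97948298] [317.1844687  170.53550804]
```

View pics/w1.png

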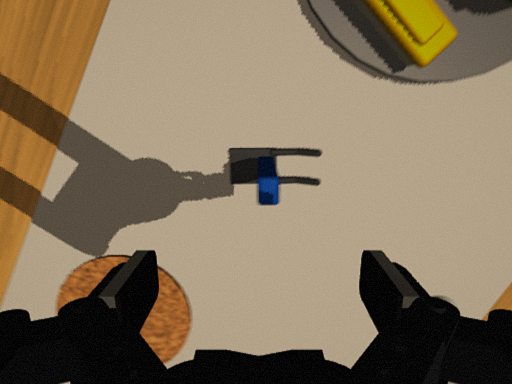

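The wrist view shows the blue handle top at (269,197), prong tips at (320,153) and (320,182), and the foot back edge at column 230. Next I take two still views for triangulation.

Request:
{"fn": "apply_moves", "kwargs": {"rows": [0,0,0,0,1,0,0,0,0,1]}}

```text
t: 2.0
ee_pos: [0.5335, -0.1051, 0.249]
tcp_rot: [0.515, 0.857, 0.002, -0.001]
contact_force: [0.1, -0.4, 0.2]
grip_width: 0.998
```

```bash
cat > lif.py <<'E'
from h import *
import pickle,sys
def meas(name):
    im,C,s=shot('wrist',name)
    hsv=cv2.cvtColor(im,cv2.COLOR_BGR2HSV)
    m=cv2.inRange(hsv,(105,120,40),(130,255,255)); k,l,st,ce=cv2.connectedComponentsWithStats(m)
    for i in range(1,k):
        if st[i,4]>60: print('blue',st[i],ce[i])
    br=cv2.inRange(hsv,(105,150,110),(130,255,255)); k,l,st,ce=cv2.connectedComponentsWithStats(br)
    for i in range(1,k):
        if st[i,4]>30: print('bright blue',st[i],ce[i])
    pickle.dump((C,s['ee_pos'],s['qd']),open(f'pics/{name}.pkl','wb'))
    print(s['qd'].round(3)); return im,C,s
if __name__=='__main__':
    im,C,s=meas(sys.argv[1]); x0,y0,x1,y1=map(int,sys.argv[2:6]); crop(im,x0,y0,x1,y1,5,sys.argv[1]+'c')
E
python3 lif.py w2 215 130 345 220; python3 -c "
from h import *
plan([.53,-.11,.25],2.048)"
```

```text
blue [250 174  23  33 589] [261.09337861 192.24278438]
bright blue [253 181  19  13 183] [262.         186.46448087]
[-0.024 -0.011  0.008 -0.01   0.005  0.001]
t 2.05 pos [ 0.5331 -0.1057  0.2492] ang 2.058 tilt [ 0.0013  0.0047 -1.    ] F [-0.71 -0.3  -0.51] g 1.003
units [-0.059 -0.12  -0.021] turn 0.114 dist 5.4
```

View pics/w2c.png

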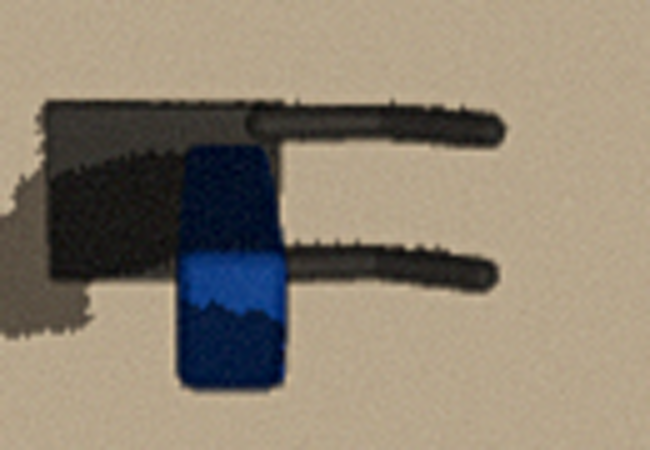

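Request:
{"fn": "apply_moves", "kwargs": {"rows": [0,0.0,-0.5,0,1,-0.5,0,-0.5,0,1,-1,0,-0.5,0,1,-1.5,0,-0.5,0,1,-2,0,-0.5,0,1,-2,0,-0.5,0,1,-2,0,-0.5,0,1]}}

```text
t: 2.75
ee_pos: [0.57, -0.1777, 0.2681]
tcp_rot: [0.517, 0.856, 0.002, -0.001]
contact_force: [0.5, 0.4, -0.1]
grip_width: 0.998
```

```bash
python3 lif.py w3 200 60 340 180
```

```text
blue [252  74  23  31 672] [262.63244048  88.94940476]
bright blue [254  75  20  28 524] [263.47519084  88.46755725]
[ 0.022 -0.013  0.012  0.004  0.004  0.002]
```

View pics/w3c.png

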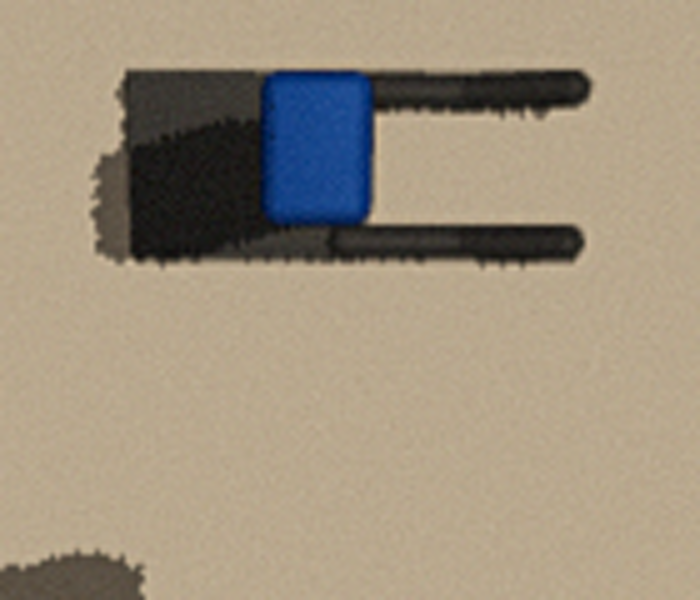

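Run:
```python
from h import *
import pickle
C2=pickle.load(open('pics/w2.pkl','rb'))[0];C3=pickle.load(open('pics/w3.pkl','rb'))[0]
f2=lambda u,v:(215+u/5-.4,130+v/5-.4); f3=lambda u,v:(200+u/5-.4,60+v/5-.4)
T={}
for n,a,b in [('top',(232,319),(318,148)),('tipL',(490,128),(575,87)),('tipR',(484,273),(570,242)),('footL',(48,102),(126,72)),('footR',(50,279),(130,260))]:
    x,e=tri([C2,C3],[f2(*a),f3(*b)]); T[n]=x; print(n,x.round(4),np.round(e,4))
mt=(T['tipL']+T['tipR'])/2;mf=(T['footL']+T['footR'])/2;d=mt-mf;print('yaw',np.arctan2(d[1],d[0]),np.hypot(d[0],d[1]))
d=T['tipL']-T['tipR'];print('yaw from tips',np.arctan2(-d[0],d[1]))
d=T['footL']-T['footR'];print('yaw from foot',np.arctan2(-d[0],d[1]))
```

```text
top [ 0.5373 -0.1066  0.1263] [0.0001 0.0001]
tipL [ 0.5799 -0.0658  0.0264] [0. 0.]
tipR [ 0.5951 -0.0942  0.0266] [0.0001 0.0001]
footL [ 0.4926 -0.1075  0.0152] [0.0003 0.0003]
footR [ 0.5111 -0.1431  0.0162] [0.0002 0.0002]
yaw 0.4864138827405946 0.09695595444699898
yaw from tips 0.4912271929311268
yaw from foot 0.4796366480188723
```

```bash
python3 -c "
from h import *
plan([.537,-.1066,.25],2.057);plan([.537,-.1066,.078],2.057)"
```

```text
t 2.8 pos [ 0.5699 -0.177   0.2684] ang 2.0566 tilt [ 2.0e-04  5.3e-03 -1.0e+00] F [ 0.61  0.37 -0.26] g 1.003
units [1.939 0.093 0.469] turn -0.005 dist 79.9
t 2.8 pos [ 0.5699 -0.177   0.2684] ang 2.0566 tilt [ 2.0e-04  5.3e-03 -1.0e+00] F [ 0.61  0.37 -0.26] g 1.003
units [1.919 0.082 4.769] turn -0.005 dist 205.7
```

Request:
{"fn": "apply_moves", "kwargs": {"rows": [0.7,0.03,0.2,0,1,1.4,0.07,0.5,0,1,1.92,0.09,1,0,1,1.92,0.09,1.7,0,1,1.92,0.09,2.4,0,1,1.92,0.09,2.8,0,1,1.92,0.09,3,0,1,1.92,0.09,3,0,1]}}

```text
t: 3.6
ee_pos: [0.5365, -0.1064, 0.1481]
tcp_rot: [0.516, 0.856, 0.002, -0.002]
contact_force: [0.2, 0.8, 0.6]
grip_width: 1.002
```

```bash
python3 -c "
from h import *
im,C,s=shot('wrist','w4')
plan([.537,-.1066,.078],2.057)"
```

```text
t 3.65 pos [ 0.5373 -0.1066  0.1491] ang 2.0568 tilt [ 4.0e-04  5.3e-03 -1.0e+00] F [-1.28  0.8  -0.01] g 0.996
units [-0.004 -0.01   1.777] turn -0.002 dist 71.1
```

View pics/w4.png

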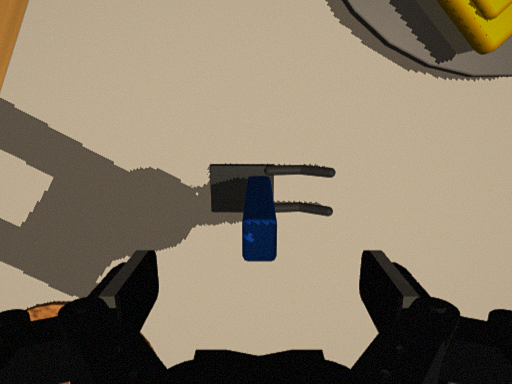

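The handle top sits centred between the fingers at (260,240), so I descend.

Request:
{"fn": "apply_moves", "kwargs": {"rows": [0,0,0.5,0,1,0,0,1,0,1,0,0,1.4,0,1,0,0,1.7,0,1,0,0,1.77,0,1,0,0,1.77,0,1,0,0,1.77,0,1], "squeeze": 50}}

```text
t: 4.35
ee_pos: [0.538, -0.1064, 0.0792]
tcp_rot: [0.516, 0.856, 0.003, -0.0]
contact_force: [0.3, -0.7, 1.4]
grip_width: 0.996
```

Request:
{"fn": "apply_moves", "kwargs": {"rows": [0,0,0,0,0.6,0,0,0,0,0.4,0,0,0,0,0.3,0,0,0,0,0.2,0,0,0,0,0.1,0,0,0,0,0.1,0,0,0,0,0.1,0,0,0,0,0.1], "squeeze": 50}}

```text
t: 5.15
ee_pos: [0.5379, -0.1065, 0.0793]
tcp_rot: [0.516, 0.856, 0.003, -0.0]
contact_force: [-0.4, 0.2, 2.1]
grip_width: 0.205
```

```bash
python3 -c "
from h import *
plan([.537,-.1066,.098],2.057)"
```

```text
t 5.15 pos [ 0.5379 -0.1065  0.0793] ang 2.0568 tilt [ 0.0021  0.0048 -1.    ] F [-0.38  0.22  2.1 ] g 0.205
units [ 0.009 -0.021 -0.468] turn -0.002 dist 18.8
```

Gripped: the opening is 17.4 mm against an 18 mm handle. Now I lift gently.

Request:
{"fn": "apply_moves", "kwargs": {"rows": [0,0,-0.2,0,0,0,0,-0.6,0,0,0,0,-1.2,0,0,0,0,-2,0,0,0,0,-3,0,0,0,0,-4,0,0,0,0,-4.7,0,0,0,0,-5,0,0], "squeeze": 70}}

```text
t: 5.95
ee_pos: [0.5385, -0.1076, 0.2827]
tcp_rot: [0.516, 0.856, 0.004, 0.002]
contact_force: [1.8, 0.0, -1.3]
grip_width: 0.205
```

```bash
python3 -c "
from h import *
plan([.39,.261,.28],1.084)
shot('scene','s1')"
```

```text
t 5.95 pos [ 0.5385 -0.1076  0.2827] ang 2.0568 tilt [ 0.0078  0.0036 -1.    ] F [ 1.82  0.01 -1.32] g 0.205
units [9.882 1.021 0.073] turn 11.148 dist 397.4
```

View pics/s1.png

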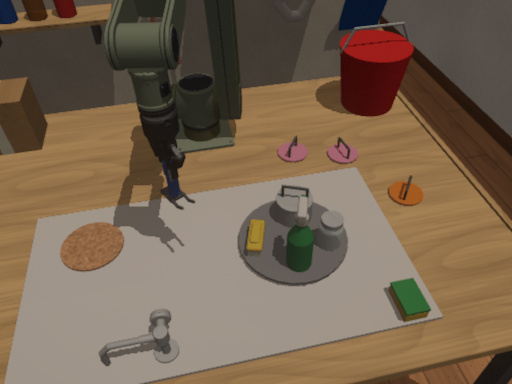

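The lifter is in the gripper and lifted, visible at (172,185). Next I move to the standoff beside the lid.

Request:
{"fn": "apply_moves", "kwargs": {"rows": [0.5,0.05,0,0.6,0,1.2,0.12,0,1.4,0,2,0.2,0,2.2,0,2.9,0.3,0,3.2,0,3.8,0.4,0,4.2,0,4.7,0.5,0,5.2,0,5.6,0.6,0,6.2,0,6.4,0.66,0,7.2,0]}}

```text
t: 6.8
ee_pos: [0.4408, 0.1323, 0.2811]
tcp_rot: [0.757, 0.654, 0.003, 0.0]
contact_force: [0.2, -0.7, -1.7]
grip_width: 0.202
```

```bash
python3 -c "
from h import *
plan([.39,.261,.28],1.084)"
```

```text
t 6.8 pos [0.4408 0.1323 0.2811] ang 1.4252 tilt [ 0.0047  0.0029 -1.    ] F [ 0.18 -0.68 -1.68] g 0.202
units [ 3.    -1.723  0.032] turn 3.91 dist 138.4
```

Request:
{"fn": "apply_moves", "kwargs": {"rows": [0.8,-0.45,0,1,0,1.6,-0.9,0,2,0,2.3,-1.3,0,3,0,2.8,-1.6,0,3.6,0,3,-1.72,0,3.9,0,3,-1.72,0,3.9,0,3,-1.72,0,3.9,0]}}

```text
t: 7.5
ee_pos: [0.3897, 0.2605, 0.28]
tcp_rot: [0.856, 0.517, 0.001, 0.0]
contact_force: [-0.4, -0.1, -1.1]
grip_width: 0.201
```

```bash
python3 -c "
from h import *
import pickle
plan([.39,.261,.28],1.084)
im,C,s=shot('wrist','w5');pickle.dump(C,open('pics/w5.pkl','wb'));print(s['qd'].round(3))"
```

```text
t 7.5 pos [0.3897 0.2605 0.28  ] ang 1.0859 tilt [ 0.0028  0.0011 -1.    ] F [-0.43 -0.13 -1.06] g 0.201
units [0.015 0.001 0.001] turn 0.022 dist 0.6
[-0.017 -0.007 -0.007 -0.001  0.002  0.002]
```

View pics/w5.png

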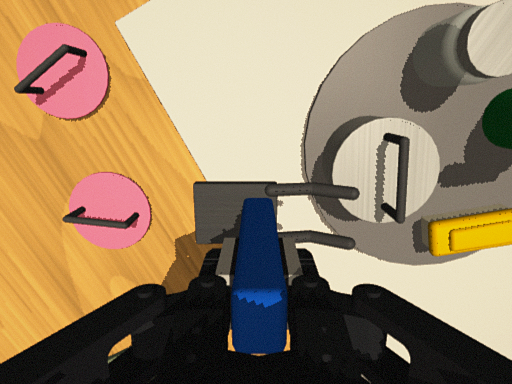

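The wrist view shows the loop bar from (405,137) to (402,220) and the fork tips at (357,193) and (352,243). I take a second viewpoint.

Request:
{"fn": "apply_moves", "kwargs": {"rows": [-0.6,0,0,0,0,-1.2,0,0,0,0,-1.8,0,0,0,0,-2,0,0,0,0,-2,0,0,0,0,-2,0,0,0,0]}}

```text
t: 8.15
ee_pos: [0.3533, 0.1897, 0.2802]
tcp_rot: [0.857, 0.516, 0.002, 0.0]
contact_force: [0.6, -0.2, -1.0]
grip_width: 0.203
```

```bash
python3 -c "
from h import *
import pickle
plan([.39,.261,.28],1.084)
im,C,s=shot('wrist','w6');pickle.dump(C,open('pics/w6.pkl','wb'));print(s['qd'].round(3))
crop(im,300,0,460,120,5,'w6c'); crop(cv2.imread('pics/w5.png'),320,100,460,240,5,'w5c')"
```

```text
t 8.15 pos [0.3533 0.1897 0.2802] ang 1.0843 tilt [ 0.0041  0.0023 -1.    ] F [ 0.55 -0.16 -0.98] g 0.203
units [ 2.004 -0.021  0.014] turn 0.003 dist 80.2
[ 0.012  0.011 -0.011  0.     0.002 -0.001]
```

View pics/w6c.png

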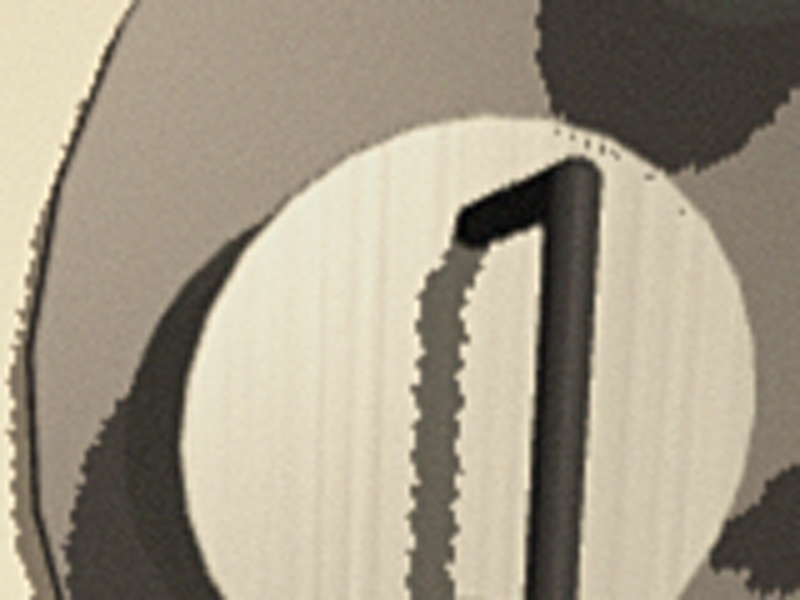

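View pics/w5c.png

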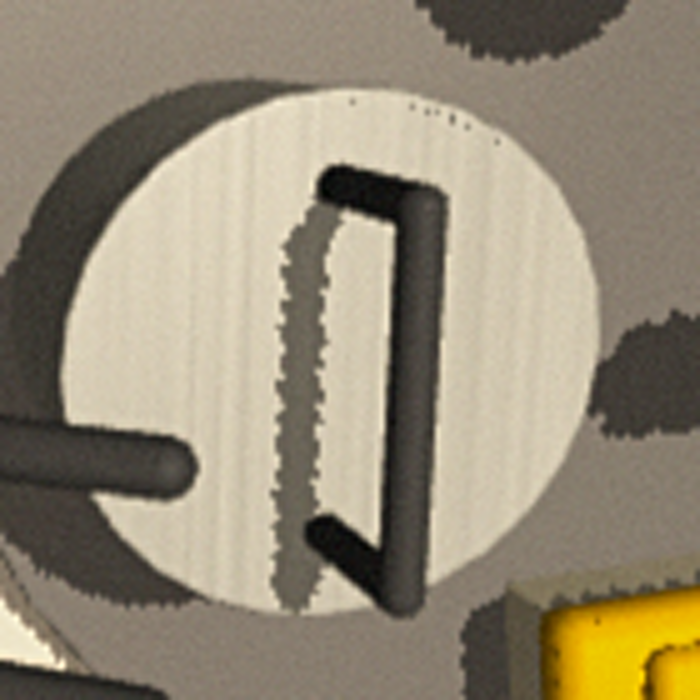

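```bash
python3 -c "
from h import *
crop(cv2.imread('pics/w6.png'),330,60,460,180,5,'w6d')"
```

```text
(no output)
```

View pics/w6d.png

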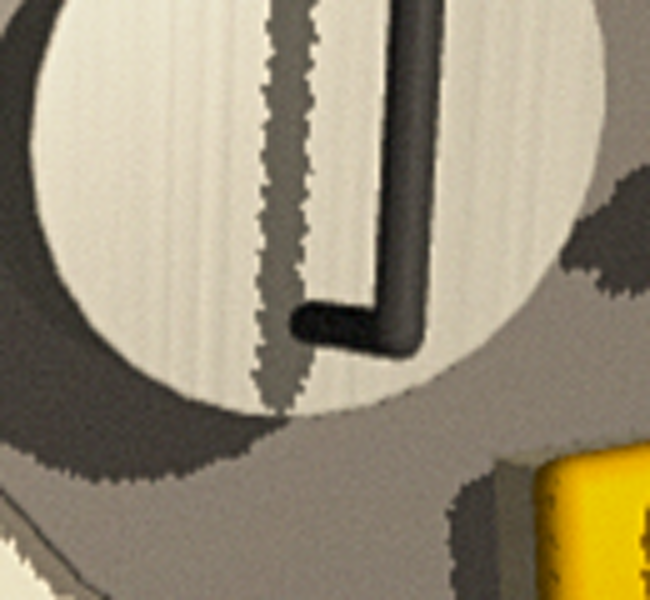

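Run:
```python
from h import *
import pickle
C5=pickle.load(open('pics/w5.pkl','rb'));C6=pickle.load(open('pics/w6.pkl','rb'))
g5=lambda u,v:(320+u/5-.4,100+v/5-.4)
u,e=tri([C5,C6],[g5(421,203),(300+575/5-.4,180/5-.4)]); l,e2=tri([C5,C6],[g5(404,596),(330+402/5-.4,60+335/5-.4)])
print(u,l,e,e2,np.linalg.norm(u-l)); d=u-l; print('mid',(u+l)/2,'psi',np.arctan2(-d[0],d[1]))
# lid top edge circle, w5 leftmost/rightmost...
def circ(pts,C,z):
    P=np.array([onz(C,p,z)[:2] for p in pts]);A=np.c_[2*P,np.ones(len(P))];s=np.linalg.lstsq(A,(P**2).sum(1),rcond=None)[0];return s[:2],2*np.sqrt(s[2]+s[0]**2+s[1]**2)
p5=[g5(*q) for q in [(62,360),(600,330),(330,90),(345,615),(510,150),(560,190),(225,590),(540,520)]]
for z in (.098,.102): print(circ(p5,C5,z))
g6=lambda u,v:(300+u/5-.4,v/5-.4)
p6=[g6(*q) for q in [(182,450),(755,380),(500,115),(300,185),(700,220),(220,580)]]+[(330+(285)/5-.4,60+415/5-.4),(330+480/5-.4,60+370/5-.4)]
for z in (.098,.102): print(circ(p6,C6,z))
# lifter as seen: predicted fork tip centres for current grip, w5
s=np.array([.3897,.2605,.28]);psi=1.0859-np.pi/2;o=s-[0,0,.0673]
for x,y,z in [(56,16,16),(56,-16,16),(-40,20,8),(-40,-20,8)]:
    p=o+np.array([np.cos(psi)*x-np.sin(psi)*y,np.sin(psi)*x+np.cos(psi)*y,z])/1000; print((x,y,z),proj(C5,p).round(1))
```

```text
[0.51411528 0.23750447 0.13944356] [0.48597623 0.17500705 0.14049908] [np.float64(0.00018312927462110453), np.float64(0.00018312927462116012)] [np.float64(3.884875778337629e-06), np.float64(3.884875778210674e-06)] 0.0685481351097629
mid [0.50004575 0.20625576 0.13997132] psi -0.4230563026938118
(array([0.5011767 , 0.20384253]), np.float64(0.10378555805963999))
(array([0.5001914 , 0.20528375]), np.float64(0.10250646480737802))
(array([0.5012198 , 0.20474688]), np.float64(0.10482528077651118))
(array([0.4997855, 0.2053019]), np.float64(0.10353468157081236))
(56, 16, 16) [352.9 193.4]
(56, -16, 16) [349.1 243.6]
(-40, 20, 8) [192.7 183.7]
(-40, -20, 8) [195.9 244.4]
```

Bar middle is (0.500, 0.206, 0.140) with yaw -0.423, and the height agrees with the text. The fork's predicted pixels match the image. Next I go to the insertion standoff.

```bash
python3 -c "
from h import *
plan([.395,.253,.26],1.148); plan([.395,.253,.1745],1.148)"
```

```text
t 8.2 pos [0.3533 0.19   0.2802] ang 1.0848 tilt [ 0.0039  0.0021 -1.    ] F [ 0.81  0.16 -0.81] g 0.205
units [1.879 0.185 0.511] turn -0.724 dist 78.2
t 8.2 pos [0.3533 0.19   0.2802] ang 1.0848 tilt [ 0.0039  0.0021 -1.    ] F [ 0.81  0.16 -0.81] g 0.205
units [1.871 0.18  2.649] turn -0.724 dist 129.9
```

Request:
{"fn": "apply_moves", "kwargs": {"rows": [0.6,0.06,0.1,-0.3,0,1.2,0.12,0.2,-0.6,0,1.75,0.18,0.5,-0.72,0,1.87,0.18,1.1,-0.72,0,1.87,0.18,1.7,-0.72,0,1.87,0.18,2.2,-0.72,0,1.87,0.18,2.3,-0.72,0,1.87,0.18,2.3,-0.72,0]}}

```text
t: 9.0
ee_pos: [0.3951, 0.2534, 0.188]
tcp_rot: [0.84, 0.543, 0.002, 0.0]
contact_force: [0.1, 0.2, -2.5]
grip_width: 0.202
```

```bash
python3 -c "
from h import *
plan([.395,.253,.1745],1.148)"
```

```text
t 9.0 pos [0.3951 0.2534 0.188 ] ang 1.1481 tilt [ 0.0027  0.0015 -1.    ] F [ 0.07  0.23 -2.54] g 0.202
units [-0.011  0.001  0.336] turn 0.001 dist 13.5
```

Request:
{"fn": "apply_moves", "kwargs": {"rows": [0,0,0.2,0,0,0,0,0.34,0,0,0,0,0.34,0,0,0,0,0.34,0,0]}}

```text
t: 9.4
ee_pos: [0.3953, 0.2535, 0.1746]
tcp_rot: [0.84, 0.543, 0.002, 0.0]
contact_force: [0.1, -0.5, -1.1]
grip_width: 0.206
```

```bash
python3 -c "
from h import *
plan([.469,.220,.1745],1.148)
im,C,s=shot('wrist','w7'); im2,C2,s=shot('scene','s2'); crop(im2,220,130,360,250,5,'s2c')"
```

```text
t 9.4 pos [0.3953 0.2535 0.1746] ang 1.1481 tilt [ 0.0031  0.0018 -1.    ] F [ 0.14 -0.47 -1.15] g 0.206
units [-0.007  2.024  0.007] turn 0.001 dist 81.0
```

View pics/w7.png

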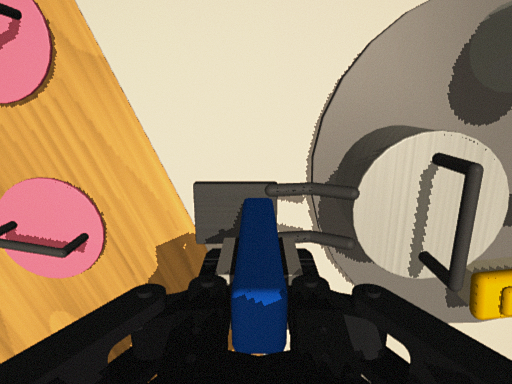

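View pics/s2c.png

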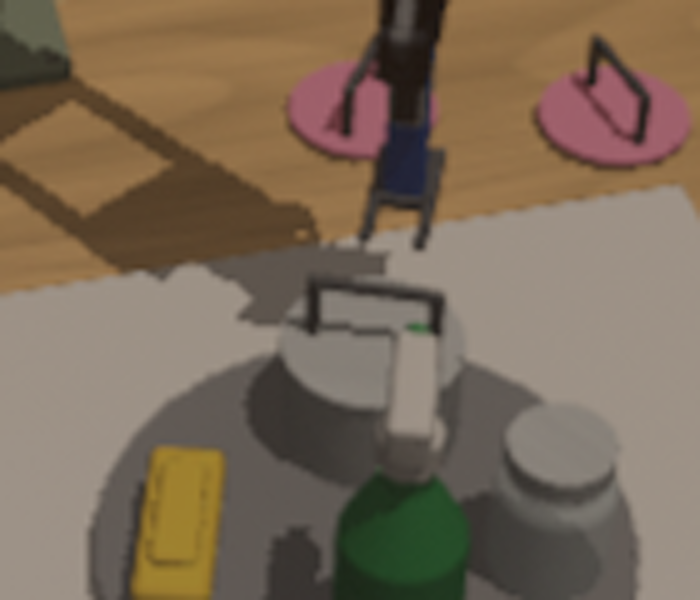

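The tips at (357,192) and (352,243) are just outside the lid, and the bar is square to the fork once perspective is allowed for. The scene crop shows the fork below bar height, so I insert.

Request:
{"fn": "apply_moves", "kwargs": {"rows": [0,0.2,0,0,0,0,0.45,0,0,0,0,0.7,0,0,0,0,0.95,0,0,0,0,1.1,0,0,0,0,1.2,0,0,0,0,1.2,0,0,0]}}

```text
t: 10.2
ee_pos: [0.4396, 0.2336, 0.1748]
tcp_rot: [0.84, 0.543, 0.002, 0.0]
contact_force: [0.6, -0.7, -2.6]
grip_width: 0.207
```

```bash
python3 -c "
from h import *
plan([.469,.220,.1745],1.148)
im,C,s=shot('wrist','w8'); im2,C2,s=shot('scene','s3'); crop(im2,220,130,360,250,5,'s3c')"
```

```text
t 10.2 pos [0.4396 0.2336 0.1748] ang 1.1473 tilt [ 0.0034  0.002  -1.    ] F [ 0.56 -0.71 -2.63] g 0.207
units [-0.007  0.809  0.009] turn -0.008 dist 32.4
```

View pics/w8.png

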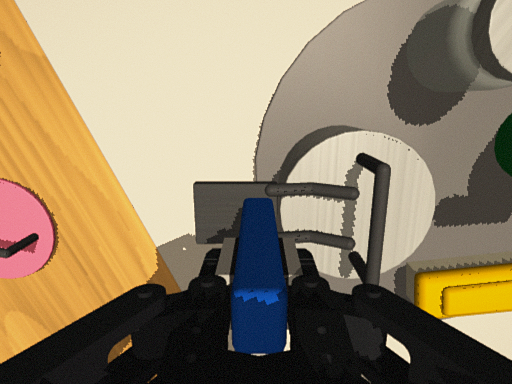

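View pics/s3c.png

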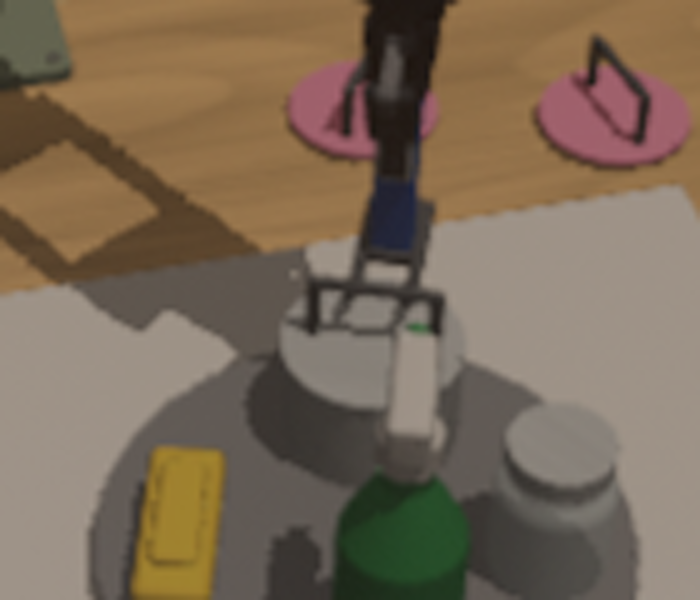

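Both prongs line up within the window, and the scene crop shows them entering under the bar. I continue.

Request:
{"fn": "apply_moves", "kwargs": {"rows": [0,0.15,0,0,0,0,0.35,0,0,0,0,0.55,0,0,0,0,0.72,0,0,0,0,0.81,0,0,0,0,0.81,0,0,0,0,0.81,0,0,0]}}

```text
t: 11.0
ee_pos: [0.4684, 0.2204, 0.1747]
tcp_rot: [0.84, 0.543, 0.002, -0.0]
contact_force: [-0.5, -0.0, -2.1]
grip_width: 0.199
```

```bash
python3 -c "
from h import *
plan([.469,.220,.1955],1.148)
im,C,s=shot('wrist','w9'); im2,C2,s=shot('scene','s4'); crop(im2,220,130,360,250,5,'s4c')"
```

```text
t 11.0 pos [0.4684 0.2204 0.1747] ang 1.1476 tilt [ 0.0024  0.0019 -1.    ] F [-0.54 -0.02 -2.11] g 0.199
units [-0.001  0.019 -0.519] turn -0.004 dist 20.8
```

View pics/w9.png

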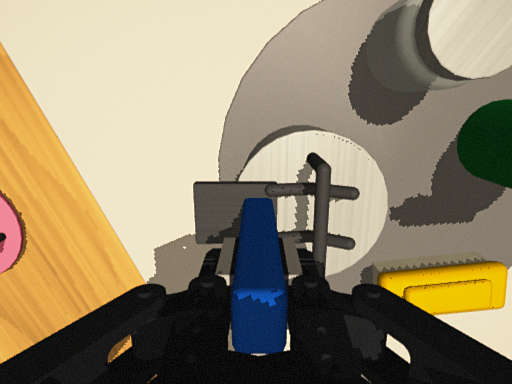

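View pics/s4c.png

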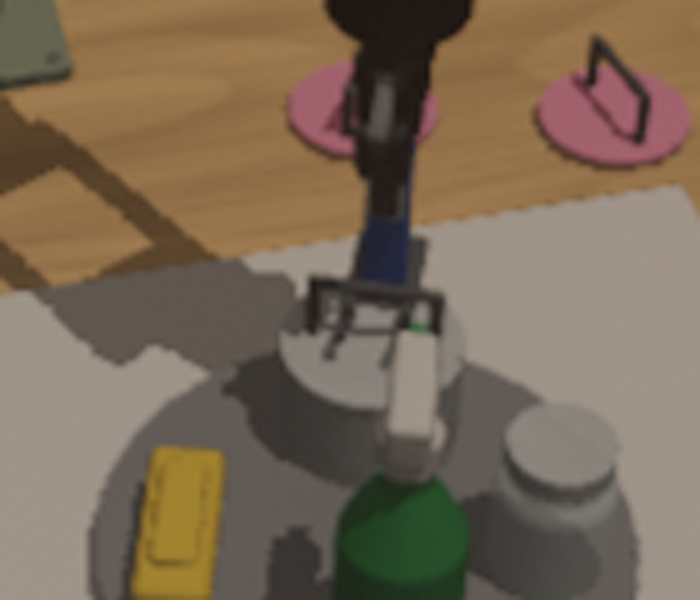

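The fork is through the window, with the bar at column 321 across both prongs and the tips at column 357. I raise slowly.

Request:
{"fn": "apply_moves", "kwargs": {"rows": [0,0,-0.15,0,0,0,0,-0.3,0,0,0,0,-0.42,0,0,0,0,-0.48,0,0,0,0,-0.54,0,0,0,0,-0.6,0,0,0,0,-0.66,0,0,0,0,-0.72,0,0]}}

```text
t: 11.9
ee_pos: [0.468, 0.2204, 0.2036]
tcp_rot: [0.84, 0.543, 0.001, -0.0]
contact_force: [0.3, 0.4, -2.8]
grip_width: 0.204
```

```bash
python3 -c "
from h import *
plan([.469,.220,.2155],1.148)
im,C,s=shot('wrist','w10'); im2,C2,s=shot('scene','s5'); crop(im2,220,130,360,250,5,'s5c')"
```

```text
t 11.9 pos [0.468  0.2204 0.2036] ang 1.148 tilt [ 0.0022  0.0018 -1.    ] F [ 0.34  0.36 -2.84] g 0.204
units [ 0.001  0.027 -0.298] turn 0.001 dist 12.0
```

View pics/w10.png

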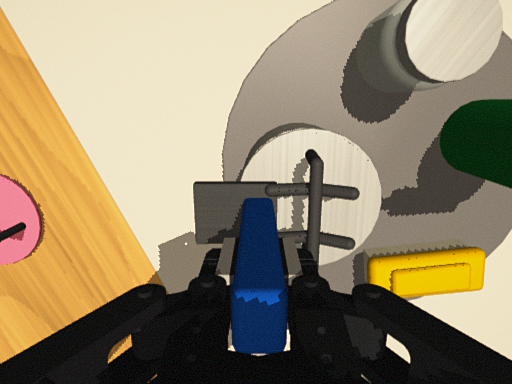

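View pics/s5c.png

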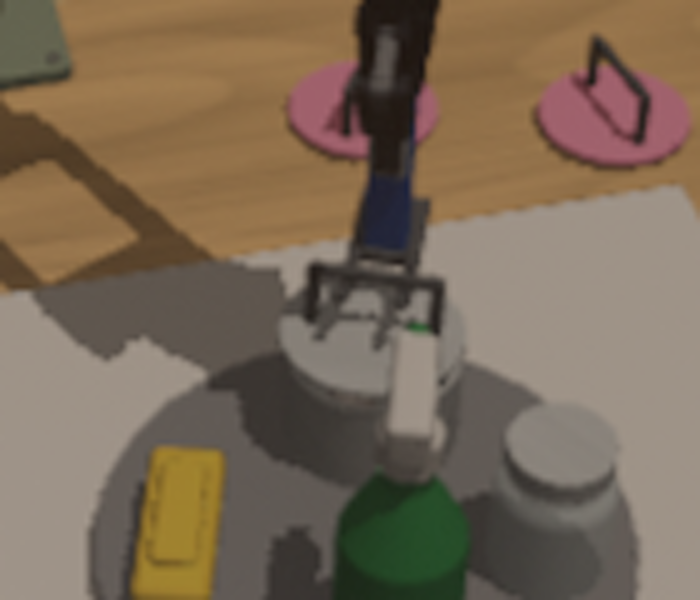

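The lid has come off the tin and hangs level, and the scene crop shows a gap under it. I keep raising smoothly.

Request:
{"fn": "apply_moves", "kwargs": {"rows": [0,0,-0.08,0,0,0,0,-0.2,0,0,0,0,-0.36,0,0,0,0,-0.54,0,0,0,0,-0.72,0,0,0,0,-0.9,0,0,0,0,-1.06,0,0,0,0,-1.2,0,0]}}

```text
t: 12.8
ee_pos: [0.4682, 0.2204, 0.2526]
tcp_rot: [0.84, 0.543, 0.002, -0.0]
contact_force: [0.0, 0.1, -2.9]
grip_width: 0.205
```

Request:
{"fn": "apply_moves", "kwargs": {"rows": [0,0,-0.1,0,0,0,0,-0.2,0,0,0,0,-0.3,0,0,0,0,-0.36,0,0,0,0,-0.4,0,0,0,0,-0.4,0,0,0,0,-0.4,0,0,0,0,-0.4,0,0]}}

```text
t: 13.6
ee_pos: [0.4681, 0.2204, 0.2684]
tcp_rot: [0.84, 0.543, 0.002, -0.0]
contact_force: [0.2, 0.1, -3.8]
grip_width: 0.201
```

```bash
python3 -c "
from h import *
plan([.469,.220,.2655],1.148)
im,C,s=shot('wrist','w11'); im2,C2,s=shot('scene','s6'); crop(im2,220,100,360,220,5,'s6c')"
```

```text
t 13.6 pos [0.4681 0.2204 0.2684] ang 1.148 tilt [ 0.0031  0.0022 -1.    ] F [ 0.21  0.11 -3.76] g 0.201
units [0.001 0.025 0.072] turn 0.0 dist 3.0
```

View pics/w11.png

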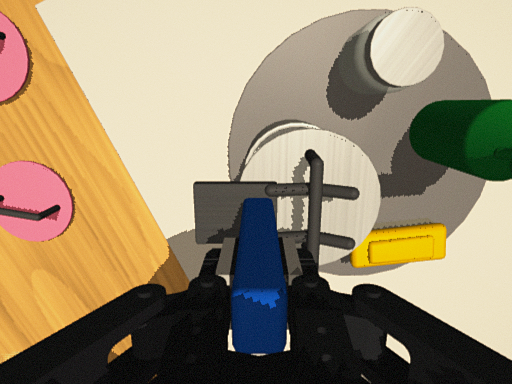

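View pics/s6c.png

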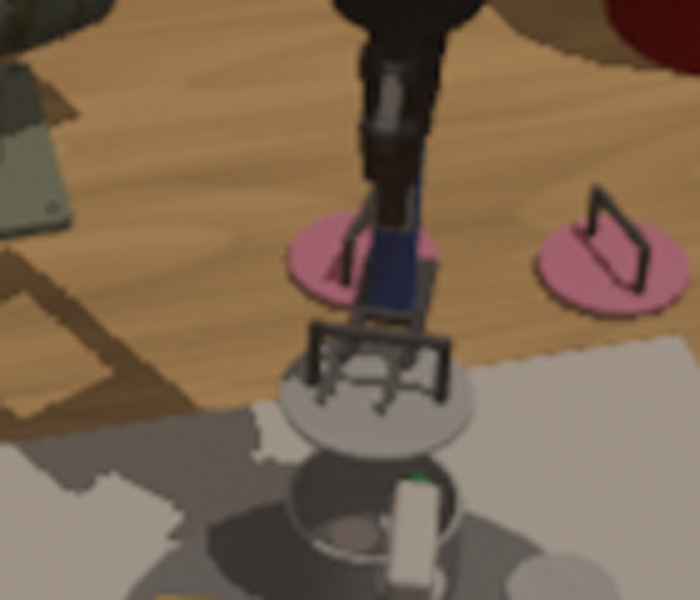

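The lid hangs level over the empty tin, with fork and bar seated. The wrist force went up by about the lid's weight. Now I plan the carry to the mat.

```bash
python3 -c "
from h import *
plan([.445,-.20,.2655],.671+.2)"
```

```text
t 13.7 pos [0.4681 0.2204 0.2684] ang 1.148 tilt [ 0.0032  0.0023 -1.    ] F [ 0.05  0.04 -3.24] g 0.201
units [-9.822  3.785  0.047] turn 3.174 dist 421.1
```

Request:
{"fn": "apply_moves", "kwargs": {"rows": [-0.05,0.02,0,0,0,-0.16,0.06,0,0.05,0,-0.33,0.13,0,0.1,0,-0.56,0.22,0,0.2,0,-0.84,0.32,0,0.3,0,-1.17,0.45,0,0.4,0,-1.54,0.59,0,0.5,0,-1.96,0.76,0,0.6,0]}}

```text
t: 14.5
ee_pos: [0.4634, 0.135, 0.2683]
tcp_rot: [0.854, 0.52, 0.002, -0.0]
contact_force: [0.7, -0.3, -3.4]
grip_width: 0.2
```

```bash
python3 -c "
from h import *
plan([.445,-.20,.2655],.671+.2)"
```

```text
t 14.5 pos [0.4634 0.135  0.2683] ang 1.0948 tilt [ 0.0033  0.002  -1.    ] F [ 0.68 -0.29 -3.45] g 0.2
units [-7.654  3.428  0.051] turn 2.564 dist 335.5
```

Request:
{"fn": "apply_moves", "kwargs": {"rows": [-0.46,0.2,0,0.15,0,-0.92,0.41,0,0.3,0,-1.38,0.62,0,0.45,0,-1.84,0.82,0,0.6,0,-2.3,1.03,0,0.75,0,-2.76,1.23,0,0.9,0,-3.22,1.44,0,1.05,0,-3.68,1.64,0,1.2,0]}}

```text
t: 15.3
ee_pos: [0.4537, -0.0277, 0.2681]
tcp_rot: [0.88, 0.474, 0.002, 0.0]
contact_force: [0.5, 0.9, -2.2]
grip_width: 0.2
```

```bash
python3 -c "
from h import *
plan([.445,-.20,.2655],.671+.2)"
```

```text
t 15.3 pos [ 0.4537 -0.0277  0.2681] ang 0.9884 tilt [ 0.0036  0.0017 -1.    ] F [ 0.49  0.89 -2.16] g 0.2
units [-3.717  2.188  0.057] turn 1.346 dist 172.5
```

Request:
{"fn": "apply_moves", "kwargs": {"rows": [-0.43,0.25,0,0.15,0,-0.86,0.51,0,0.3,0,-1.29,0.76,0,0.45,0,-1.66,0.98,0,0.6,0,-1.94,1.14,0,0.7,0,-2.13,1.26,0,0.8,0,-2.24,1.32,0,0.85,0,-2.28,1.34,0,0.85,0]}}

```text
t: 16.1
ee_pos: [0.4481, -0.1336, 0.2679]
tcp_rot: [0.897, 0.441, 0.002, -0.0]
contact_force: [-0.4, -0.4, -3.7]
grip_width: 0.206
```

```bash
python3 -c "
from h import *
import pickle
plan([.445,-.335,.2655],.671)
im,C,s=shot('wrist','w12'); pickle.dump(C,open('pics/w12.pkl','wb'))"
```

```text
t 16.1 pos [ 0.4481 -0.1336  0.2679] ang 0.9137 tilt [ 0.0035  0.002  -1.    ] F [-0.38 -0.37 -3.68] g 0.206
units [-4.035  3.013  0.049] turn 2.782 dist 201.4
```

View pics/w12.png

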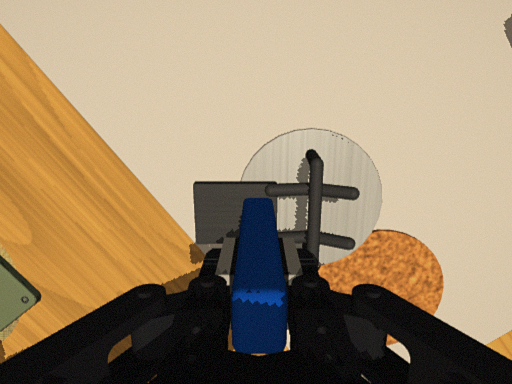

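The lid is level on the fork, with the mat visible at (390,280). I fit its right arc for a third estimate of the mat's centre.

Run:
```python
from h import *
import pickle
from scipy.optimize import least_squares
C=pickle.load(open('pics/w12.pkl','rb'));im=cv2.imread('pics/w12.png');hsv=cv2.cvtColor(im,cv2.COLOR_BGR2HSV)
m=cv2.inRange(hsv,(0,110,60),(25,255,255));m[:, :300]=0;m[345:]=0;m[:,460:]=0
m=cv2.morphologyEx(cv2.morphologyEx(m,cv2.MORPH_CLOSE,np.ones((3,3))),cv2.MORPH_OPEN,np.ones((3,3)))
c=max(cv2.findContours(m,0,1)[0],key=cv2.contourArea)[:,0]
p=np.array([q for q in c if (q[0]>392 and q[1]<320 ) or q[0]>436])
P=np.array([onz(C,q,.018)[:2] for q in p])
f=lambda s:np.hypot(*(P-s[:2]).T)-s[2]
r=least_squares(f,[.467,-.362,.085],loss='soft_l1',f_scale=.001);print(r.x,len(P),np.abs(r.fun).mean())
r=least_squares(lambda s:np.hypot(*(P-s[:2]).T)-.085,[.467,-.362],loss='soft_l1',f_scale=.001);print(r.x)
```

```text
[ 0.49923452 -0.36090589  0.05698628] 142 0.00847063419862056
[ 0.46658196 -0.35906422]
```

The free-radius fit was bad (8 mm residual). With the radius fixed it gives (0.467,-0.359), which agrees with the scene and top views. I use (0.467,-0.361) as the centre.

Request:
{"fn": "apply_moves", "kwargs": {"rows": [-0.06,0.04,0,0.05,0,-0.18,0.13,0,0.15,0,-0.36,0.27,0,0.3,0,-0.6,0.45,0,0.5,0,-0.9,0.67,0,0.7,0,-1.24,0.93,0,0.9,0,-1.6,1.2,0,1.1,0,-1.96,1.47,0,1.3,0]}}

```text
t: 16.95
ee_pos: [0.4467, -0.2334, 0.2676]
tcp_rot: [0.921, 0.389, 0.002, -0.0]
contact_force: [-0.9, -0.5, -4.0]
grip_width: 0.204
```

```bash
python3 -c "
from h import *
plan([.446,-.335,.2655],.671)"
```

```text
t 16.95 pos [ 0.4467 -0.2334  0.2676] ang 0.7986 tilt [ 0.0034  0.0015 -1.    ] F [-0.93 -0.48 -3.96] g 0.204
units [-1.833  1.76   0.048] turn 1.463 dist 101.7
```

Request:
{"fn": "apply_moves", "kwargs": {"rows": [-0.33,0.32,0,0.25,0,-0.66,0.64,0,0.5,0,-0.98,0.94,0,0.75,0,-1.26,1.2,0,1,0,-1.48,1.42,0,1.2,0,-1.66,1.6,0,1.35,0,-1.78,1.71,0,1.45,0,-1.83,1.76,0,1.46,0]}}

```text
t: 17.75
ee_pos: [0.4461, -0.3354, 0.2673]
tcp_rot: [0.944, 0.329, 0.002, -0.0]
contact_force: [-0.0, -0.2, -3.1]
grip_width: 0.203
```

```bash
python3 -c "
from h import *
im,C,s=shot('wrist','w13');im,C,s=shot('scene','s7');crop(im,30,130,190,280,5,'s7c')
plan([.446,-.335,.14],.671)"
```

```text
t 17.85 pos [ 0.4461 -0.3349  0.2674] ang 0.6713 tilt [ 0.0033  0.0018 -1.    ] F [ 0.23  0.8  -3.08] g 0.199
units [-1.500e-02 -2.000e-03  3.184e+00] turn 0.003 dist 127.4
```

View pics/w13.png

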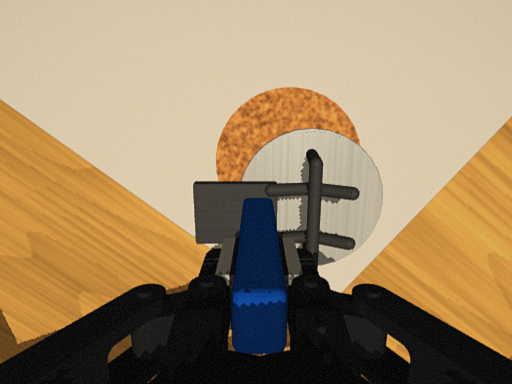

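View pics/s7c.png

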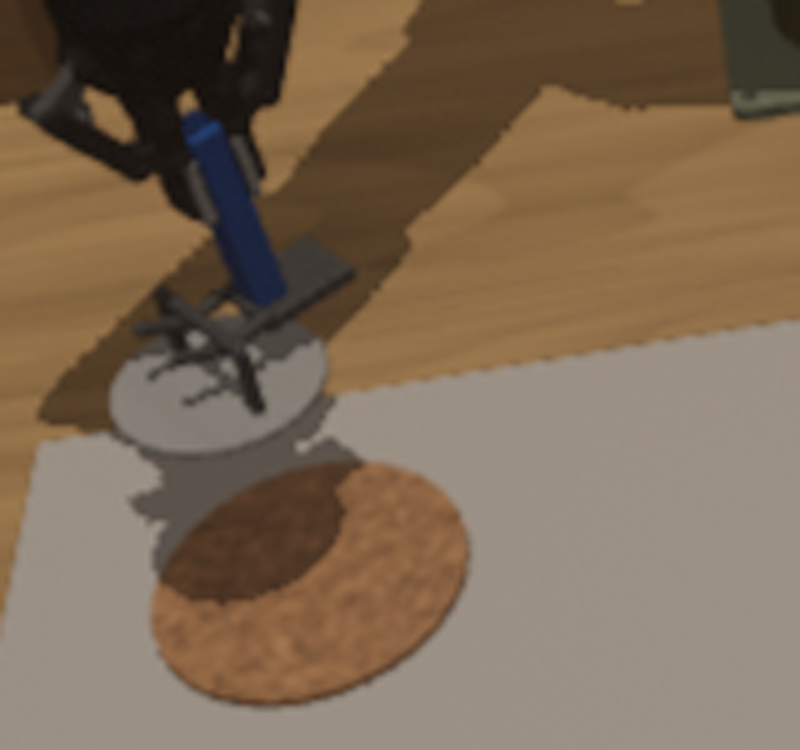

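Run:
```python
from h import *
from scipy.optimize import least_squares
C=cam('wrist');im=cv2.imread('pics/w13.png');hsv=cv2.cvtColor(im,cv2.COLOR_BGR2HSV)
m=cv2.inRange(hsv,(0,110,60),(25,255,255));m[:, :200]=0;m[185:]=0;m[:,370:]=0
m=cv2.morphologyEx(m,cv2.MORPH_CLOSE,np.ones((5,5)))
c=max(cv2.findContours(m,0,1)[0],key=cv2.contourArea)[:,0]
p=np.array([q for q in c if np.hypot(q[0]-312,q[1]-198)>80 and 60<q[1]<178])
P=np.array([onz(C,q,.018)[:2] for q in p])
r=least_squares(lambda s:np.hypot(*(P-s[:2]).T)-s[2],[.467,-.362,.085],loss='soft_l1',f_scale=.001);print(r.x,len(P),np.abs(r.fun).mean())
```

```text
[ 0.46762976 -0.36189514  0.08415861] 195 0.0002676655564156588
```

The mat centre is confirmed at (0.4676,-0.3619), radius 84 mm, residual 0.3 mm. I lower now.

Request:
{"fn": "apply_moves", "kwargs": {"rows": [0,0,0.08,0,0,0,0,0.25,0,0,0,0,0.5,0,0,0,0,0.85,0,0,0,0,1.2,0,0,0,0,1.5,0,0,0,0,1.75,0,0,0,0,1.9,0,0]}}

```text
t: 18.65
ee_pos: [0.446, -0.3344, 0.1901]
tcp_rot: [0.944, 0.329, 0.001, -0.001]
contact_force: [-0.0, 0.3, -2.4]
grip_width: 0.204
```

Request:
{"fn": "apply_moves", "kwargs": {"rows": [0,0,0.15,0,0,0,0,0.35,0,0,0,0,0.6,0,0,0,0,0.8,0,0,0,0,0.95,0,0,0,0,1.05,0,0,0,0,1.05,0,0]}}

```text
t: 19.35
ee_pos: [0.4459, -0.3341, 0.1475]
tcp_rot: [0.944, 0.329, 0.001, -0.001]
contact_force: [0.7, 0.2, -4.2]
grip_width: 0.202
```

```bash
python3 -c "
from h import *
im,C,s=shot('scene','s8');crop(im,30,160,190,280,5,'s8c')
plan([.446,-.335,.1213],.671)"
```

```text
t 19.4 pos [ 0.4461 -0.3343  0.148 ] ang 0.6713 tilt [ 0.0019  0.0029 -1.    ] F [-0.67 -0.18 -2.93] g 0.202
units [-0.016  0.013  0.667] turn 0.004 dist 26.7
```

View pics/s8c.png

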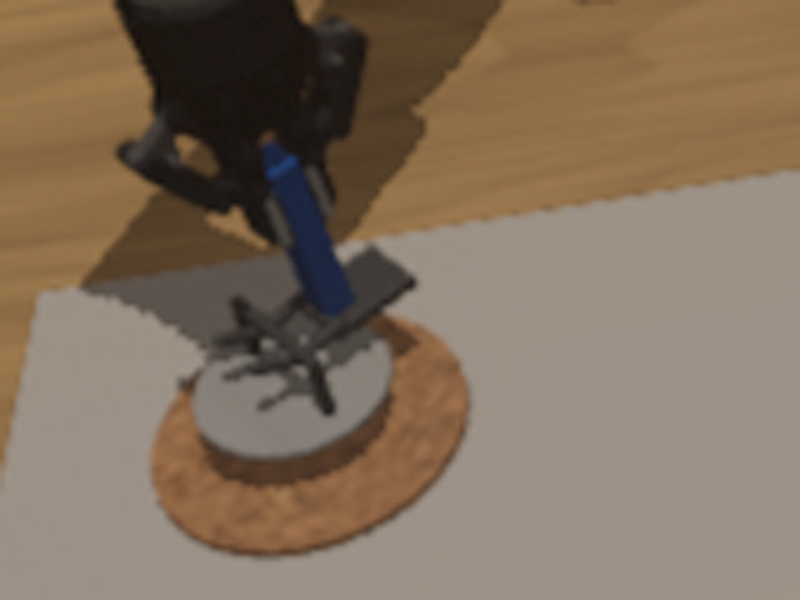

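The lid is level about 27 mm above the mat and centred over it. Final slow lowering.

Request:
{"fn": "apply_moves", "kwargs": {"rows": [0,0,0.08,0,0,0,0,0.18,0,0,0,0,0.28,0,0,0,0,0.36,0,0,0,0,0.43,0,0,0,0,0.5,0,0,0,0,0.55,0,0,0,0,0.58,0,0]}}

```text
t: 20.2
ee_pos: [0.4462, -0.3342, 0.1245]
tcp_rot: [0.944, 0.329, 0.001, -0.001]
contact_force: [0.8, 0.0, -3.5]
grip_width: 0.204
```

Request:
{"fn": "apply_moves", "kwargs": {"rows": [0,0,0.03,0,0,0,0,0.06,0,0,0,0,0.09,0,0,0,0,0.12,0,0,0,0,0.15,0,0,0,0,0.18,0,0,0,0,0.2,0,0,0,0,0.2,0,0]}}

```text
t: 21.0
ee_pos: [0.4461, -0.3342, 0.1165]
tcp_rot: [0.944, 0.329, 0.001, -0.001]
contact_force: [0.0, 0.4, -1.1]
grip_width: 0.204
```

```bash
python3 -c "
from h import *
im,C,s=shot('scene','s9');crop(im,30,160,190,280,5,'s9c')
plan([.446,-.335,.1213],.671)"
```

```text
t 21.05 pos [ 0.4462 -0.3342  0.1165] ang 0.6714 tilt [ 0.0018  0.003  -1.    ] F [-0.54  0.19 -1.26] g 0.201
units [-0.016  0.013 -0.119] turn 0.005 dist 4.8
```

View pics/s9c.png

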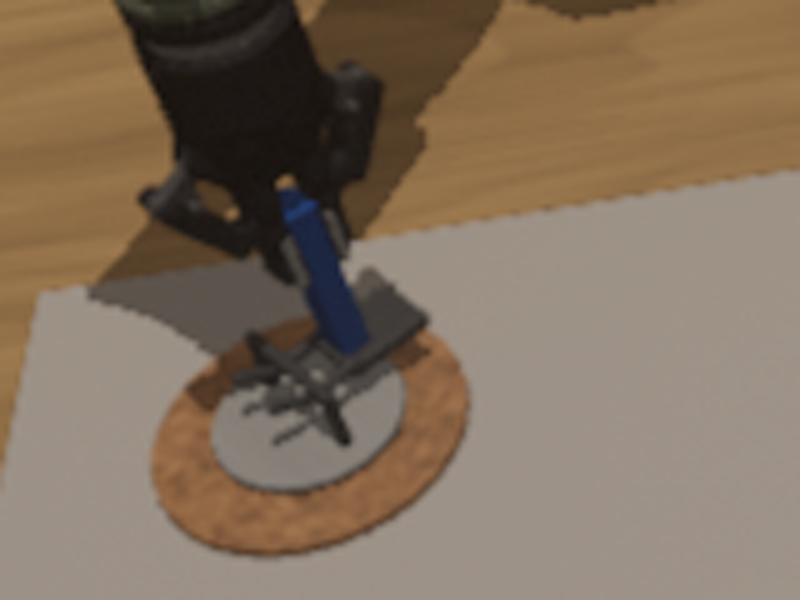

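The lid is flat on the mat, well inside its edge, and the wrist force is back to the lifter's own weight. I dwell briefly, then lower the fork to mid-window.

Request:
{"fn": "apply_moves", "kwargs": {"rows": [0,0,0,0,0,0,0,0.08,0,0,0,0,0.16,0,0,0,0,0.24,0,0,0,0,0.32,0,0,0,0,0.4,0,0,0,0,0.4,0,0,0,0,0.4,0,0]}}

```text
t: 21.85
ee_pos: [0.4462, -0.3341, 0.1005]
tcp_rot: [0.944, 0.329, 0.001, -0.001]
contact_force: [-0.3, -0.2, -1.0]
grip_width: 0.201
```

```bash
python3 -c "
from h import *
im,C,s=shot('wrist','w14');im,C,s=shot('scene','s10');crop(im,30,160,190,280,5,'s10c')
plan([.446,-.335,.1003],.671)"
```

```text
t 21.95 pos [ 0.4463 -0.3342  0.1007] ang 0.6714 tilt [ 0.002   0.0028 -1.    ] F [ 0.17 -0.14 -2.01] g 0.202
units [-0.018  0.01   0.009] turn 0.004 dist 0.9
```

View pics/w14.png

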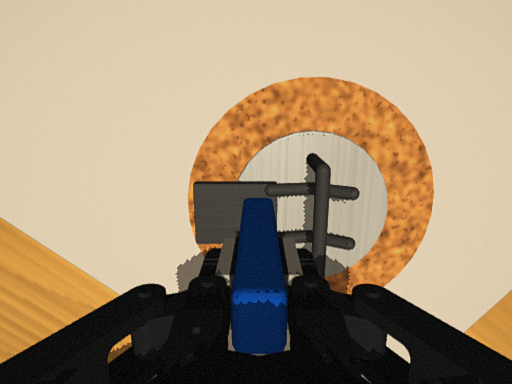

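View pics/s10c.png

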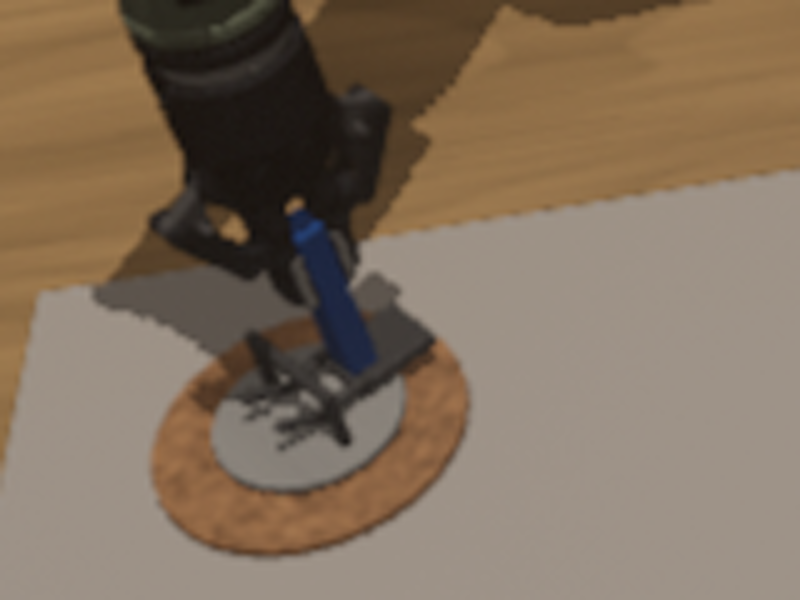

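The fork sits mid-window, the same relation as when it went in, so I draw it straight back.

Request:
{"fn": "apply_moves", "kwargs": {"rows": [0,-0.12,0,0,0,0,-0.3,0,0,0,0,-0.55,0,0,0,0,-0.8,0,0,0,0,-1.05,0,0,0,0,-1.3,0,0,0,0,-1.5,0,0,0,0,-1.6,0,0]}}

```text
invalid input
```

Request:
{"fn": "apply_moves", "kwargs": {"rows": [0,-0.2,0,0,0,0,-0.4,0,0,0,0,-0.7,0,0,0,0,-1,0,0,0,0,-1.2,0,0,0,0,-1.2,0,0,0]}}

```text
t: 22.55
ee_pos: [0.4153, -0.2954, 0.1008]
tcp_rot: [0.944, 0.33, 0.001, -0.001]
contact_force: [1.0, -0.0, -2.5]
grip_width: 0.197
```

```bash
python3 -c "
from h import *
im,C,s=shot('wrist','w15');im,C,s=shot('scene','s11');crop(im,30,160,190,280,5,'s11c')
plan([.537,-.1066,.0793],.671)"
```

```text
t 22.65 pos [ 0.4167 -0.2967  0.101 ] ang 0.6717 tilt [ 0.0029  0.0021 -1.    ] F [-0.36  0.13 -1.6 ] g 0.201
units [ 5.31  -1.848  0.562] turn 0.008 dist 226.0
```

View pics/w15.png

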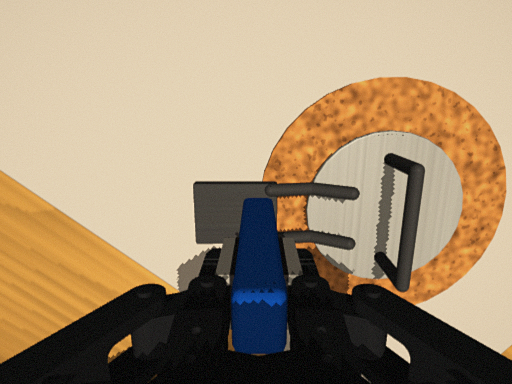

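View pics/s11c.png

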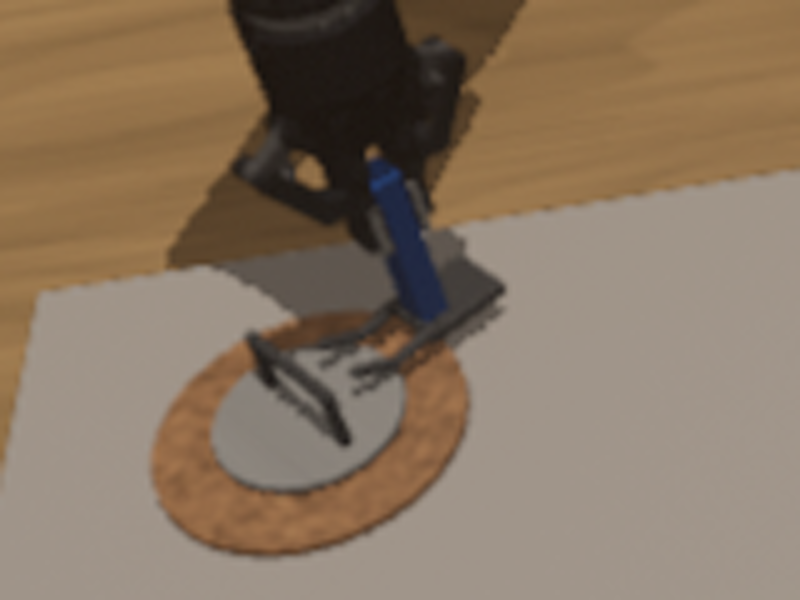

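The first call was refused, but the second one executed and drew the fork clear of the loop. The lid did not move. I keep backing off, then raise.

Request:
{"fn": "apply_moves", "kwargs": {"rows": [0,-0.2,0,0,0,0,-0.5,0,0,0,0,-0.9,0,0,0,0,-1.3,0,0,0,0,-1.5,0,0,0,0,-1.5,-0.4,0,0,0,-1.5,-0.9,0,0,0,-1.5,-1.2,0,0]}}

```text
t: 23.45
ee_pos: [0.3796, -0.25, 0.1503]
tcp_rot: [0.944, 0.33, 0.002, 0.0]
contact_force: [0.3, 0.1, -0.9]
grip_width: 0.203
```

```bash
python3 -c "
from h import *
plan([.537,-.1066,.15],1.2);plan([.537,-.1066,.0793],1.2)"
```

```text
t 23.45 pos [ 0.3796 -0.25    0.1503] ang 0.6717 tilt [ 4.6e-03  9.0e-04 -1.0e+00] F [ 0.29  0.15 -0.95] g 0.203
units [ 5.312 -0.356  0.028] turn -6.054 dist 213.0
t 23.45 pos [ 0.3796 -0.25    0.1503] ang 0.6717 tilt [ 4.6e-03  9.0e-04 -1.0e+00] F [ 0.29  0.15 -0.95] g 0.203
units [ 5.304 -0.36   1.796] turn -6.054 dist 224.5
```

Request:
{"fn": "apply_moves", "kwargs": {"rows": [0.3,-0.02,0,-0.4,0,0.9,-0.06,0,-1.2,0,1.7,-0.11,0,-2.1,0,2.6,-0.17,0,-3,0,3.5,-0.24,0,-4,0,4.3,-0.29,0,-5,0,5,-0.34,0,-5.8,0,5.31,-0.36,0,-6.05,0]}}

```text
t: 24.25
ee_pos: [0.5384, -0.104, 0.1501]
tcp_rot: [0.824, 0.566, 0.002, 0.001]
contact_force: [-0.6, -1.0, -2.4]
grip_width: 0.208
```

Request:
{"fn": "apply_moves", "kwargs": {"rows": [0,0,0.2,0,0,0,0,0.5,0,0,0,0,0.8,0,0,0,0,1.1,0,0,0,0,1.3,0,0,0,0,1.4,0,0,0,0,1.4,0,0,0,0,1.4,0,0]}}

```text
t: 25.05
ee_pos: [0.5389, -0.1041, 0.0944]
tcp_rot: [0.824, 0.566, 0.003, 0.001]
contact_force: [0.4, 0.6, -1.7]
grip_width: 0.203
```

```bash
python3 -c "
from h import *
im,C,s=shot('wrist','w16');im,C,s=shot('scene','s12')
plan([.537,-.1066,.0793],1.2)"
```

```text
t 25.15 pos [ 0.5391 -0.104   0.0947] ang 1.2043 tilt [ 0.0057  0.0014 -1.    ] F [ 0.14 -0.61 -1.91] g 0.2
units [-0.08  -0.029  0.385] turn 0.05 dist 15.8
```

View pics/s12.png

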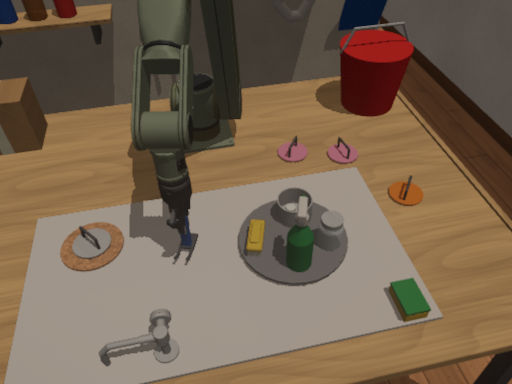

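The lid lies on the mat at (92,243), and the lifter is above its old spot. I lower slowly to contact.

Request:
{"fn": "apply_moves", "kwargs": {"rows": [0,0,0.08,0,0,0,0,0.16,0,0,0,0,0.24,0,0,0,0,0.3,0,0,0,0,0.35,0,0,0,0,0.38,0,0,0,0,0.39,0,0,0,0,0.39,0,0]}}

```text
t: 25.95
ee_pos: [0.5391, -0.104, 0.0793]
tcp_rot: [0.824, 0.566, 0.003, 0.001]
contact_force: [-0.9, 0.7, 0.3]
grip_width: 0.202
```

```bash
python3 -c "
from h import *
im,C,s=shot('scene','s13');crop(im,130,180,260,280,5,'s13c')
plan([.537,-.1066,.0793],1.2)"
```

```text
t 26.0 pos [ 0.5391 -0.104   0.0793] ang 1.2043 tilt [ 0.0056  0.0015 -1.    ] F [-0.99  0.62  1.15] g 0.203
units [-0.079 -0.027  0.   ] turn 0.049 dist 3.4
```

View pics/s13c.png

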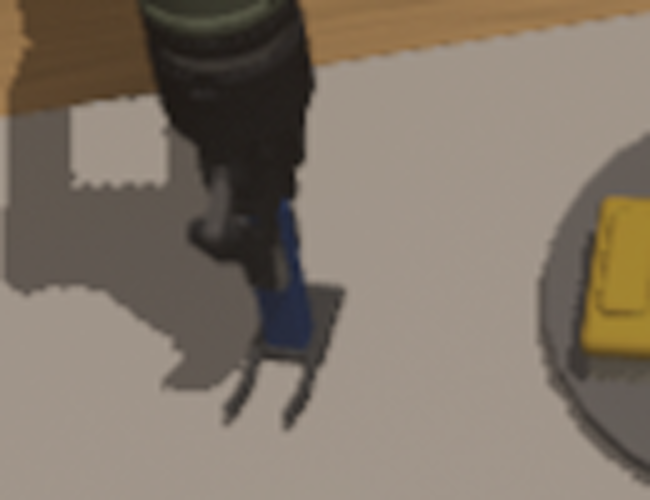

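The wrist force changed from -1.8 N to about +0.5 N, so the foot is on the board. I release gently.

Request:
{"fn": "apply_moves", "kwargs": {"rows": [0,0,0,0,0.22,0,0,0,0,0.25,0,0,0,0,0.3,0,0,0,0,0.4,0,0,0,0,0.6,0,0,0,0,0.8,0,0,0,0,1,0,0,0,0,1]}}

```text
t: 26.8
ee_pos: [0.5391, -0.104, 0.0793]
tcp_rot: [0.824, 0.566, 0.003, 0.001]
contact_force: [0.6, -0.3, 0.1]
grip_width: 0.994
```

Request:
{"fn": "apply_moves", "kwargs": {"rows": [0,0,0,0,1,0,0,0,0,1,0,0,-0.2,0,1,0,0,-0.6,0,1,0,0,-1.2,0,1,0,0,-2,0,1,0,0,-3,0,1,0,0,-4,0,1]}}

```text
t: 27.6
ee_pos: [0.5379, -0.1041, 0.2413]
tcp_rot: [0.824, 0.566, 0.003, 0.001]
contact_force: [1.2, 0.2, -0.2]
grip_width: 0.999
```

```bash
python3 -c "
from h import *
plan([.537,-.1066,.0793],1.2)
im,C,s=shot('wrist','w17');im,C,s=shot('scene','s14');cv2.imwrite('pics/s14c.png',cv2.resize(im[150:310,30:360],None,fx=2.4,fy=2.4,interpolation=cv2.INTER_CUBIC))"
```

```text
t 27.6 pos [ 0.5379 -0.1041  0.2413] ang 1.2043 tilt [ 0.0056  0.0015 -1.    ] F [ 1.15  0.17 -0.23] g 0.999
units [-0.079 -0.018  4.049] turn 0.05 dist 162.0
```

View pics/w17.png

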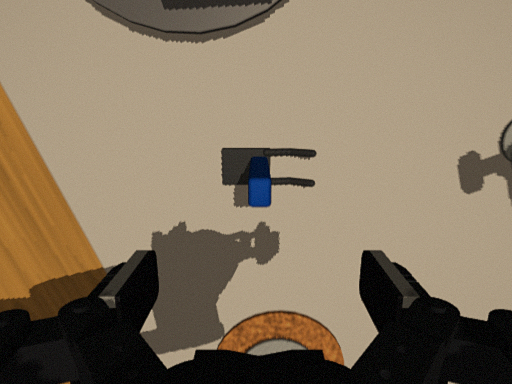

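View pics/s14c.png

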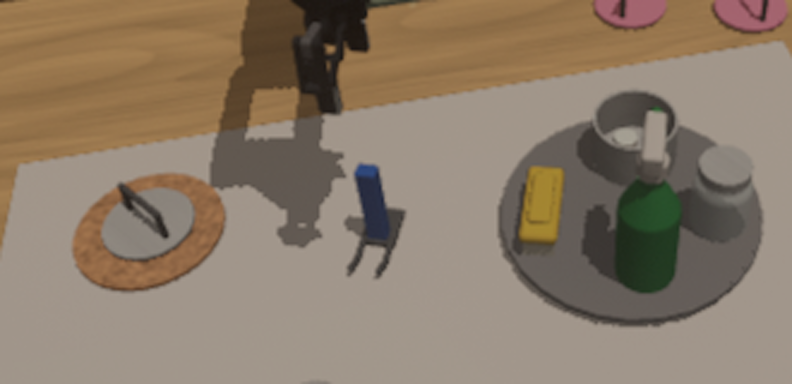

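The lifter stands upright on its foot at crop (375,235). The lid is flat on the mat, and the tin and other things are in place. One numeric check of the lid's centring, then I hand in.

Run:
```python
from h import *
im,C,s=shot('scene','s15')
x0,y0,x1,y1=55,215,130,275
h=cv2.cvtColor(im[y0:y1,x0:x1],cv2.COLOR_BGR2HSV)
def circ(P):
    A=np.c_[2*P,np.ones(len(P))];q=np.linalg.lstsq(A,(P**2).sum(1),rcond=None)[0];return q[:2],2*np.sqrt(q[2]+q[:2]@q[:2])
m=cv2.inRange(h,(0,95,30),(25,255,255));c=max(cv2.findContours(m,0,1)[0],key=cv2.contourArea)[:,0]
M=circ(np.array([onz(C,(u+x0,v+y0),.018)[:2] for u,v in c]));print('mat',M)
hol=cv2.inRange(h,(0,0,60),(180,70,255));k,l,st,ce=cv2.connectedComponentsWithStats(hol)
i=l[30,45] or l[35,38]; mm=(l==i).astype(np.uint8);c=max(cv2.findContours(cv2.morphologyEx(mm,cv2.MORPH_CLOSE,np.ones((5,5))),0,1)[0],key=cv2.contourArea)
hull=cv2.convexHull(c)[:,0]; P=np.array([onz(C,(u+x0,v+y0),.026)[:2] for u,v in hull]);print('lid',circ(P),st[i])
print(s['qd'].round(3))
```

```text
mat (array([ 0.46902279, -0.36108072]), np.float64(0.14805628038147223))
lid (array([ 0.46165845, -0.36169267]), np.float64(0.29895970258090643)) [   0    0   75   60 2980]
[-0.     0.045  0.104  0.001 -0.052  0.001]
```

Request:
{"fn": "apply_moves", "kwargs": {"rows": [0,0,0,0,1,0,0,0,0,1,0,0,0,0,1]}}

```text
t: 28.05
ee_pos: [0.5391, -0.1044, 0.2417]
tcp_rot: [0.824, 0.566, 0.004, 0.003]
contact_force: [0.6, -0.3, 0.4]
grip_width: 1.002
```

```bash
python3 -c "
from station import close_job
print(close_job())"
```

```text
the job is handed in; nothing more can be done
None
```

I lifted the steel lid off the tin on the fork, level, and set it flat on the cork mat. I then drew the fork out, stood the lifter back on the white board within a few millimetres of where it started, and handed the job in at about 28 s. No verdict was reported.

**What the last pictures show:**
- **Lid:** it lies flat on the mat with cork visible all round the rim.
- **Lifter:** it stands upright on its foot, clear of the lid and the mat.
- **Other things:** the tin, spray bottle, jar and brush look unmoved.
- **Forces:** wrist force stayed within a few newtons whenever I read it. At each set-down the reading changed by roughly the weight put down.

**Checks that failed or disagreed:**
- **Final centring check:** my last numeric fit of the lid failed. Its mask took in the whole crop, giving a 299 mm "lid", and the mat fit in that picture was also off (148 mm diameter instead of 170 mm). Centring therefore rests on the pictures and on the earlier mat measurement of (0.468, -0.362), which fitted to 0.3 mm and which I placed the lid against.
- **Lifter heights:** before the grasp, camera measurements of the lifter came out about 4 mm below the text's figures. I used the text's heights instead, and the contact forces when it was set down agreed with them.
- **Earlier mat fit:** one fit, made on the way with the mat partly hidden, had an 8 mm residual. I repeated it from a clearer view.
- **Refused move:** one call while drawing the fork back was rejected as "invalid input". The next call made the withdrawal and the lid stayed put.

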